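# Dry run of a half-lap glue-up in the guide-rod press

### The job

Dry-fit the half-lap in the guide-rod press: lay the pale piece on the left of the black bed, tongue to the right, then the dark piece on its right with its tongue over the pale one's, joint closed to within a few millimetres and centred, in line with the rods. Lay the cork pad lengthwise in the middle on top, thread the platen over both rods flat onto the cork, and stand the jar of screws upright on its middle as the weight. Do not push the marker, spring clamp or tape measure about.

Things in the scene. Friction and masses are not known exactly. Their poses are not given: they have to be found in the camera images.
- press_bed (a point): Centre of the press's black rubber bed (52 x 150 mm, top 14 mm above the table) on a brown board 120 x 260 mm, fixed. y: along the board to the robot's left (within 13 deg); x: away from the robot; z up. Two upright steel guide rods, 10 mm thick, tapered tops, at y = +100 and -100 mm, x = 0, ending 90 mm above the bed.
- pale_lap_mid (a point): Pale wood half-lap piece, 44 wide (x), 40 high. Point: centre of its solid end (44 x 50 x 40 mm, half-way up; grasp here across x). From y = -25 to -65 mm a tongue 19.5 mm thick runs on level with the UNDERSIDE (seen from above as a step). The tongue (-y) points to the robot's right at the start, within 30 deg. About 75 g.
- dark_lap_mid (a point): Dark wood half-lap piece, 44 wide (x), 40 high. Point: centre of its solid end (44 x 50 x 40 mm, half-way up; grasp across x). From y = +25 to +65 mm a tongue 19.5 mm thick overhangs, level with the TOP; a light line on top marks where it begins. It points left (+y) at the start, within 30 deg. Joint closed tight: the two points are 90 mm apart, both solid ends on the bed. 75 g.
- pad_mid (a point): Cork pad, plain tan slab 52 (x) x 120 (y) x 12 mm, lying flat; the point is its centre, 6 mm above its underside. About 30 g.
- platen_mid (a point): Platen: bare aluminium plate 60 (x) x 240 (y) x 15 mm, lying flat; the point is its centre, 7.5 mm above its underside. Two through holes 16 mm across at y = +100 and -100 mm, x = 0, fit the press's rods with 3 mm play all round. Its ends are alike. At the start its length points roughly away from the robot. About 0.5 kg.
- jar_mid (a point): Jar of screws standing on the table: whitish plastic, red lid (fixed on), 64 mm across, 82 mm high; the lid is 62 mm across and the top 16 mm; the point is its centre, 41 mm above its underside. z up through the lid. About 0.35 kg.
- marker: Black-and-white felt marker lying on the table, 134 mm long (y), 17 mm thick; bystander. Origin under its middle.
- clamp: Black spring clamp with orange jaw tips lying flat, 122 mm long (y), 66 mm wide, 22 mm high; bystander. Origin under its middle.
- tape: Yellow tape measure lying on its side, 68 x 85 x 34 mm; bystander. Origin under its middle.
There are look-alikes about, which are no part of the job. Leave any blue look-alike of the part that bears jar_mid alone.

How it is judged:
By the outcome, as a careful person would: the job done as asked, in the order asked, and still so for the second after the job is handed in, with the robot touching nothing.
It also fails if it takes over 115 s, if anything falls off the work surface, if the arm or the gripper's body presses on something with over 40 N, if the wrist force passes 120 N, or if a joint passes its speed limit or range.

### The arm

A 6-joint arm with a two-finger parallel gripper is mounted at the origin on a cart in front of the work surface, level with it; the furniture and walls round the work are solid. World frame = base frame: x ahead of the robot, y to its left, z up, the work surface at z = 0. Lengths are in m, angles in rad, forces in N, time in s.
With the tool pointing down it reaches from about 0.375 to 0.975 m from the base axis. Payload 3.8 kg.
Tool frame: the origin (TCP) lies midway between the tips of the shut fingers; the grasp point (between the pads) lies 19 mm behind it; z points along the fingers, y is the line along which they close (so a half turn about z gives the same grasp; the last joint's range is limited). The gripper opens to 85 mm and grips with 20 to 120 N. Pads are 22 mm wide; open, the fingers measure 114 mm over their backs; the gripper's body (76 mm by 85 mm) begins 54 mm behind the grasp point. The pads swing forward as they close: fully open they stand 13 mm farther back than shut.
Start: joints at [1.134, 0.264, 1.604, -0, 1.274, -0.037], TCP at [0.263, 0.622, 0.201] pointing down, gripper open.
Joint ranges: [-2.63, 2.63], [-0.94, 2.18], [0.31, 2.57], [-1.31, 4.45], [0, 2.66], [-2.55, 2.55]. Speed limits (rad/s): [2.57, 2.57, 3.14, 3.14, 3.14, 3.14].

### API

Orientations are given as a rotation vector (axis times angle).
In Python, from workcell import read_state, vision, ticket gives the robot as it stands. The module is installed in compiled form; this text tells all that it offers.
- The arm moves only by the tool jog_arm, never from a script. Its arguments are lists of equal length, an entry for each row: "turn": the turn, a rotation vector about the tool's x, y, z in rad, a list of three; "delta_pos": the shift along the tool's x, y, z in m, a list of three; "gripper": the finger opening in m, from 0 to 0.0854. In form: {"turn": [[rx, ry, rz], ...], "delta_pos": [[dx, dy, dz], ...], "gripper": [gripper, ...]}. A call has 1 to 20 rows; each row shifts and turns the commanded pose from where the row before left it, along the tool's axes as they then stand; what a row does not reach is not made up. A row lasts 1/12 s, in which the tool goes at most 41.7 mm and 7.16 degrees, less where a joint would pass 70% of its speed; a pose out of reach is approached as far as the arm can. A call with a gripper value outside its range is refused whole. The fingers move at their own pace and stop on an object; "grip_force" is the grip in N (left out, the last holds). Time passes only in rows, so rows that do not move let the fingers close. It gives the time, the measured TCP pose, the force, the opening and the grip force at its end, in the units of the state.
- read_state(): the state, without advancing time (a new reading comes with each control period).
- vision.read_camera(name): name is "scene" or "top" or "wrist"; returns the picture (420x560x3 uint8, red, green, blue); there is no depth.
- vision.calibration(name): a dict with "vfov" (degrees; the focal length in pixels is half the picture's height over the tangent of half this angle, whatever the lens; pixels are square), "cx", "cy" (the principal point, pixels), "dist" ([k1, k2, p1, p2, k3] as OpenCV has them; the pictures are not rectified), "R" (3x3) and "t" (3): a world point X has camera coordinates R X + t; the wrist camera has in their place "mount" (4x4, takes a point from camera to tool coordinates, whose origin is the TCP and whose axes are the flange's). Camera axes: x right, y down, z forward; pixel columns grow to the right and rows downward; lengths in m; the calibration is good to about 2 mm. A picture is of the moment at which its call begins: read the wrist's pose just before it. calibration takes no time and is no camera call.
- ticket.finish_job(): hands the job in; it is judged then, once.
The state is a dict: "time": time; "q": joint angles; "joint_vel": joint speeds; "joint_torque": joint torques, N m; "tool_pos": TCP position; "tcp_rot": TCP orientation; "wrist_force": force on the tool from outside, world axes, zero at the start; "torque": the same for the moment, N m; "width": opening from 0.0 (shut) to 1.0 (fully open); "grip_force": force on a finger pad.
Only numpy, scipy, OpenCV 4.12 (cv2) and the standard library are available. Lean on these libraries where they do the work, as an engineer would, in place of code of your own. Each camera call takes 0.05 s, during which the arm holds its last target. There are 200 camera calls.

## Working session

There is one attempt and no reset: what is moved stays moved. The work goes in short steps, Python scripts to look and compute and a tool call to move; the robot and the scene stay as the last step left them, time stands still between calls to the robot, and variables do not carry over. Pictures are saved under pics/ and viewed, at most 14 in all, crops included, and the job is handed in when it is done.

Besides the shell and the picture viewer there is one more tool, called after "Request:" in YAML: its name, and indented under it one key for each argument. jog_arm: Moves the arm, as the interface text tells. Its arguments: {"type":"object","properties":{"turn":{"type":"array","items":{"type":"array","items":{"type":"number"}}},"delta_pos":{"type":"array","items":{"type":"array","items":{"type":"number"}}},"gripper":{"type":"array","items":{"type":"number"}},"grip_force":{"type":"number"}},"required":["turn","delta_pos","gripper"]}

```bash
mkdir -p pics; cat > h.py <<'E'
import numpy as np, cv2
from scipy.spatial.transform import Rotation as Ro
from workcell import read_state, vision, ticket
def cam(name):
    c=vision.calibration(name); f=210/np.tan(np.radians(c['vfov'])/2)
    K=np.array([[f,0,c['cx']],[0,f,c['cy']],[0,0,1]])
    if 'R' in c: R=np.array(c['R']);t=np.array(c['t'])
    else:
        s=read_state(); T=np.eye(4);T[:3,:3]=Ro.from_rotvec(s['tcp_rot']).as_matrix();T[:3,3]=s['tool_pos']
        M=np.linalg.inv(T@np.array(c['mount']));R=M[:3,:3];t=M[:3,3]
    return K,np.array(c['dist'],float),R,t
def plane(C,px,z):
    K,d,R,t=C
    u=cv2.undistortPoints(np.array(px,float).reshape(-1,1,2),K,d).reshape(-1,2)
    r=np.c_[u,np.ones(len(u))]@R; o=-R.T@t
    return o+r*((z-o[2])/r[:,2])[:,None]
def proj(C,X):
    K,d,R,t=C
    return cv2.projectPoints(np.array(X,float).reshape(-1,1,3),cv2.Rodrigues(R)[0],t,K,d)[0].reshape(-1,2)
def shot(name,fn=None):
    C=cam(name); im=vision.read_camera(name)[:,:,::-1].copy()
    if fn: cv2.imwrite('pics/'+fn,im)
    return C,im
E
python3 - <<'E'
from h import *
for n in('scene','top','wrist'):
    C,im=shot(n,n+'0.png'); print(n,-C[2].T@C[3],C[0][0,0],C[1])
    print(C[2].round(2))
s=read_state();print(s)
print(vision.calibration('wrist')['mount'])
E
```

```text
scene [-0.19688593 -0.887469    0.6700639 ] 387.8797867017755 [0.01493576 0.         0.         0.         0.        ]
[[ 0.82 -0.58 -0.01]
 [-0.27 -0.37 -0.89]
 [ 0.51  0.73 -0.46]]
top [0.31416179 0.0974481  1.56434497] 457.9302222416616 [0.02900784 0.         0.         0.         0.        ]
[[ 0.03 -1.    0.02]
 [-0.99 -0.03 -0.12]
 [ 0.12 -0.02 -0.99]]
wrist [0.19799069 0.64807915 0.37122261] 359.9936689333768 [-0.04593736  0.          0.          0.          0.        ]
[[ 0.39  0.92 -0.  ]
 [ 0.88 -0.37  0.28]
 [ 0.26 -0.11 -0.96]]
{'time': 0.15, 'q': array([ 1.13409626e+00,  2.64615602e-01,  1.60508496e+00, -8.36319105e-06,
        1.27372466e+00, -3.69067582e-02]), 'joint_vel': array([-0.00119801, -0.00218778, -0.00459794,  0.00020109,  0.00125208,
        0.0002117 ]), 'joint_torque': array([-1.65294590e-03, -5.15907204e+01, -3.67960024e+01, -2.80399190e-04,
        8.09993595e-03, -4.88397836e-05]), 'tool_pos': array([0.26246531, 0.62118352, 0.19981085]), 'tcp_rot': array([-6.23732059e-01, -3.07862025e+00,  2.80082948e-03]), 'wrist_force': array([ 0.30308897, -0.1266121 ,  0.65849812]), 'torque': array([ 0.03181841, -0.03979332,  0.00030412]), 'grip_force': 0.0, 'width': 0.9984427199129575}
[[-1.88730105e-04 -9.60095532e-01 -2.79672190e-01  6.98767980e-02]
 [ 9.99999918e-01 -2.81551305e-04  2.91720319e-04 -5.79181533e-04]
 [-3.58821445e-04 -2.79672112e-01  9.60095506e-01 -1.71560195e-01]
 [ 0.00000000e+00  0.00000000e+00  0.00000000e+00  1.00000000e+00]]
```

View pics/top0.png

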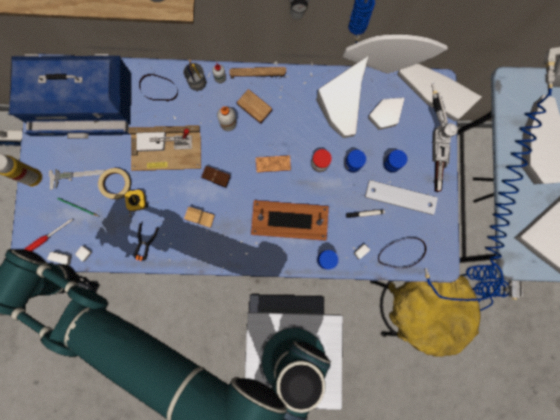

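View pics/scene0.png

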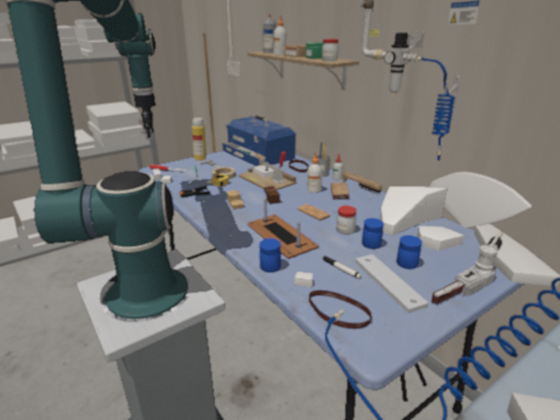

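The top view shows the pale piece at about (200,216), dark (216,176), cork (273,163), jar (321,158), platen (401,196), press (290,220) and marker (364,213). The tape is at (135,200) and the clamp at (145,240). The scene view agrees with this.

```bash
python3 - <<'E'
from h import *
C=cam('top'); im=cv2.imread('pics/top0.png')
for n,p,z in [('pale',(200,216),.04),('dark',(216,176),.04),('pad',(273,163),.012),('jar',(321,158),.082),('plat',(401,196),.015),('press',(290,220),.014),('marker',(364,213),.01),('tape',(135,200),.034),('clamp',(145,240),.02),('bluejar',(355,159),.082)]:
    print(n,plane(C,[p],z)[0].round(3))
c=im[140:250,170:330]; cv2.imwrite('pics/c1.png',cv2.resize(c,None,fx=5,fy=5,interpolation=cv2.INTER_CUBIC))
E
```

```text
pale [0.466 0.325 0.04 ]
dark [0.603 0.278 0.04 ]
pad [0.661 0.087 0.012]
jar [ 0.667 -0.071  0.082]
plat [ 0.559 -0.356  0.015]
press [0.464 0.023 0.014]
marker [ 0.497 -0.23   0.01 ]
tape [0.513 0.544 0.034]
clamp [0.382 0.506 0.02 ]
bluejar [ 0.668 -0.184  0.082]
```

View pics/c1.png

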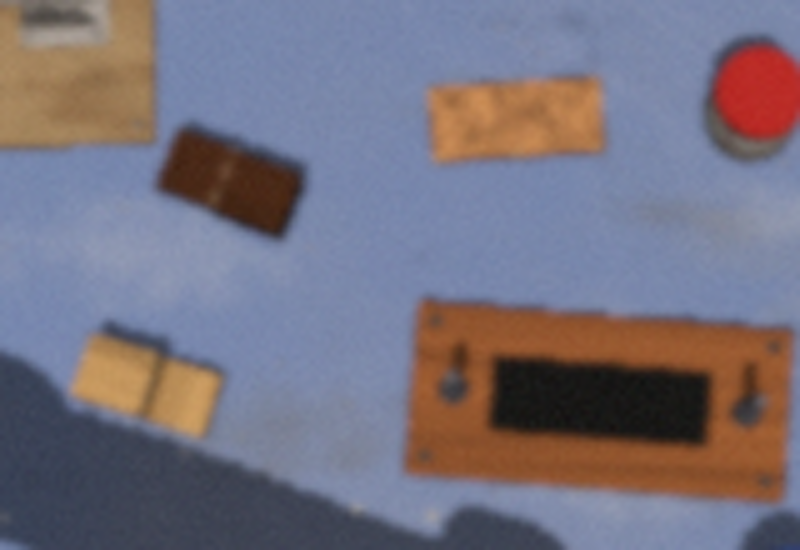

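The crop shows the pale piece's solid half on the left with its tongue on the right, and the dark piece with its light line at crop (222,180). The cork is at (517,118), and the bed at (600,400) sits between rods at (453,388) and (748,408).

Request:
jog_arm:
  turn:
    - [0,0,0.117]
    - [0,0,0.117]
    - [0,0,0.117]
    - [0,0,0.117]
    - [0,0,0.117]
    - [0,0,0.117]
    - [0,0,0.117]
    - [0,0,0.117]
    - [0,0,0.117]
    - [0,0,0.117]
  delta_pos:
    - [0,0,0]
    - [0,0,0]
    - [0,0,0]
    - [0,0,0]
    - [0,0,0]
    - [0,0,0]
    - [0,0,0]
    - [0,0,0]
    - [0,0,0]
    - [0,0,0]
  gripper: [0.085,0.085,0.085,0.085,0.085,0.085,0.085,0.085,0.085,0.085]

```text
time: 0.98
tool_pos: [0.2626, 0.6214, 0.2003]
tcp_rot: [2.227, 2.216, -0.002]
wrist_force: [-0.1, -0.5, 0.2]
width: 0.994
grip_force: 0.0
```

Request:
jog_arm:
  turn:
    - [0,0,0]
    - [0,0,0]
    - [0,0,0]
    - [0,0,0]
    - [0,0,0]
    - [0,0,0]
    - [0,0,0]
    - [0,0,0]
    - [0,0,0]
    - [0,0,0]
    - [0,0,0]
    - [0,0,0]
    - [0,0,0]
    - [0,0,0]
    - [0,0,0]
  delta_pos:
    - [-0.0335,0.0222,-0.0042]
    - [-0.0335,0.0222,-0.0042]
    - [-0.0335,0.0222,-0.0042]
    - [-0.0335,0.0222,-0.0042]
    - [-0.0335,0.0222,-0.0042]
    - [-0.0335,0.0222,-0.0042]
    - [-0.0335,0.0222,-0.0042]
    - [-0.0335,0.0222,-0.0042]
    - [-0.0335,0.0222,-0.0042]
    - [-0.0335,0.0222,-0.0042]
    - [-0.0335,0.0222,-0.0042]
    - [-0.0335,0.0222,-0.0042]
    - [0,0,0]
    - [0,0,0]
    - [0,0,0]
  gripper: [0.085,0.085,0.085,0.085,0.085,0.085,0.085,0.085,0.085,0.085,0.085,0.085,0.085,0.085,0.085]

```text
time: 2.23
tool_pos: [0.5292, 0.22, 0.2508]
tcp_rot: [-2.221, -2.221, 0.001]
wrist_force: [0.7, 0.2, 0.0]
width: 1.0
grip_force: 0.0
```

```bash
python3 - <<'E'
from h import *
C,im=shot('wrist','w1.png'); s=read_state(); print(s['time'],s['tool_pos'],s['tcp_rot'],s['q'])
R=Ro.from_rotvec(s['tcp_rot']).as_matrix();print(R.round(4))
E
```

```text
2.2833 [0.5287583  0.22064571 0.2507386 ] [-2.21915527e+00 -2.22221888e+00  1.14274588e-03] [3.51413102e-01 4.45643020e-02 1.76351532e+00 6.79190146e-04
 1.33462203e+00 3.49874239e-01]
[[-1.4e-03  1.0e+00 -1.3e-03]
 [ 1.0e+00  1.4e-03  2.0e-04]
 [ 2.0e-04 -1.3e-03 -1.0e+00]]
```

View pics/w1.png

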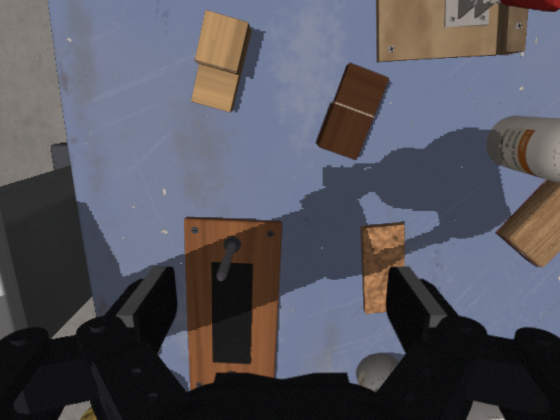

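This wrist view shows the pale piece with its solid end at (222,40) and step line at y≈68. The dark piece is at (353,110) with its line at y≈109. The bed is the black rectangle at (232,312), the near rod top is at (232,243), and the cork is at (383,265).

```bash
cat >> h.py <<'E'
def rect(C,mask,z):
    "min-area rectangle of the largest blob, measured on the plane z: centre, (short,long), angle of long axis deg, pixel centre"
    n,l,st,ce=cv2.connectedComponentsWithStats(mask.astype(np.uint8)); k=1+np.argmax(st[1:,4])
    cn=max(cv2.findContours((l==k).astype(np.uint8),cv2.RETR_EXTERNAL,cv2.CHAIN_APPROX_NONE)[0],key=len)
    P=plane(C,cn.reshape(-1,2),z)[:,:2]
    b=cv2.boxPoints(cv2.minAreaRect((P*1000).astype(np.float32)))/1000
    e=[b[1]-b[0],b[2]-b[1]]; e.sort(key=np.linalg.norm); a=np.degrees(np.arctan2(e[1][1],e[1][0]))%180
    return b.mean(0).round(4),np.round([np.linalg.norm(v) for v in e],4),round(a,2),ce[k].round(1)
def roi(m,x0,y0,x1,y1):
    o=np.zeros_like(m); o[y0:y1,x0:x1]=m[y0:y1,x0:x1]; return o
E
python3 - <<'E'
from h import *
C=cam('wrist'); im=cv2.imread('pics/w1.png'); hsv=cv2.cvtColor(im,cv2.COLOR_BGR2HSV); H,S,V=cv2.split(hsv)
wood=(H<25)&(S>70)
for n,r,z in[('pale',(180,0,270,120),.04),('dark',(305,50,400,170),.04),('pad',(350,215,415,320),.012),('board',(180,210,290,345),.0)]:
    print(n,rect(C,roi(wood,*r),z))
print('pale top bright',rect(C,roi(wood&(V>150),180,0,270,120),.04))
print('paleTop',rect(C,roi(wood&(V>150),180,0,270,66),.04))
print('bed',rect(C,roi((V<45),205,255,262,365),.014))
c=im[0:180,180:400]; cv2.imwrite('pics/c2.png',cv2.resize(c,None,fx=3.6,fy=3.3,interpolation=cv2.INTER_CUBIC))
for p in[(210,12),(251,20),(241,72),(197,62)]: print('pc',plane(C,[p],.04)[0].round(4))
for p in[(335,103),(373,116)]: print('dl',plane(C,[p],.04)[0].round(4))
E
```

```text
pale (array([0.4669, 0.3305], dtype=float32), array([0.0472, 0.0875], dtype=float32), np.float32(74.51), array([219.8,  59.9]))
dark (array([0.6017, 0.2824], dtype=float32), array([0.0466, 0.0878], dtype=float32), np.float32(70.96), array([351.9, 111.2]))
pad (array([0.6577, 0.0906], dtype=float32), array([0.0524, 0.1217], dtype=float32), np.float32(95.37), array([380. , 261.9]))
board (array([0.4655, 0.061 ], dtype=float32), array([0.1215, 0.1858], dtype=float32), np.float32(87.53), array([232.1, 273.4]))
pale top bright (array([0.4657, 0.3519], dtype=float32), array([0.0332, 0.0467], dtype=float32), np.float32(74.48), array([216.2,  38.6]))
paleTop (array([0.4657, 0.3519], dtype=float32), array([0.0332, 0.0467], dtype=float32), np.float32(74.48), array([216.1,  38.5]))
bed (array([0.4654, 0.0271], dtype=float32), array([0.0514, 0.1487], dtype=float32), np.float32(87.74), array([231.7, 312.6]))
pc [0.4605 0.3768 0.04  ]
pc [0.5001 0.3694 0.04  ]
pc [0.4892 0.3212 0.04  ]
pc [0.4454 0.331  0.04  ]
dl [0.5847 0.2913 0.04  ]
dl [0.6246 0.2785 0.04  ]
```

View pics/c2.png

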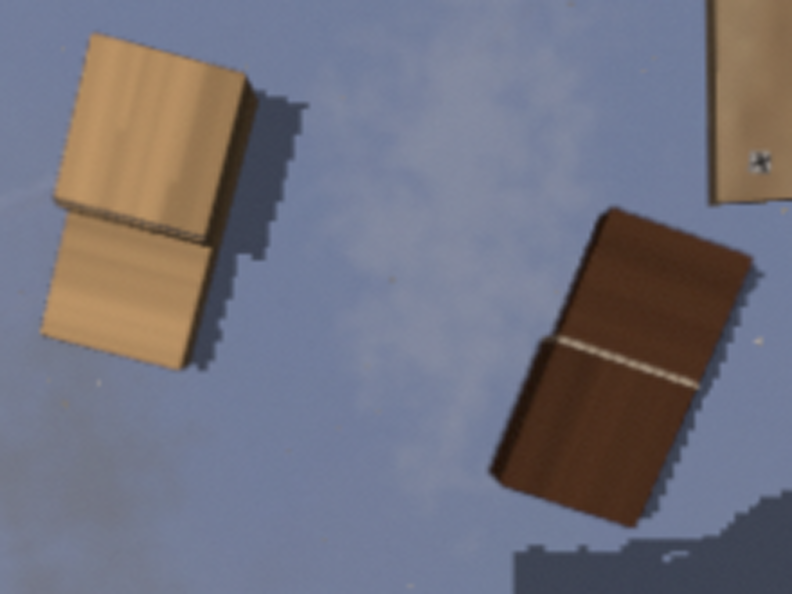

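The crop shows the pale solid-top corners at (93,35), (245,73), (210,240) and (55,198). The dark top corners are at (614,208), (750,258), (632,525) and (503,485).

```bash
cat >> h.py <<'E'
def go(x,y,z,psi=None,row=.04):
    "print the turn and the tool-axes shift (after the turn) that take the TCP to x,y,z with finger line at angle psi (deg)"
    s=read_state();R=Ro.from_rotvec(s['tcp_rot']).as_matrix()
    p0=np.degrees(np.arctan2(R[1,1],R[0,1])); psi=p0 if psi is None else psi
    rz=(p0-psi+90)%180-90; a=np.radians(p0-rz); yv=np.array([np.cos(a),np.sin(a),0]); zv=np.array([0,0,-1]); Rt=np.c_[np.cross(yv,zv),yv,zv]
    d=Rt.T@(np.array([x,y,z])-s['tool_pos'])
    n=int(np.ceil(np.linalg.norm(d)/row-1e-6)); 
    tilt=Ro.from_matrix(R.T@Rt).as_rotvec()
    print('psi0 %.2f turn'%p0,tilt.round(4),'shift',d.round(4),'rows',n, (d/max(n,1)).round(4))
E
python3 - <<'E'
from h import *
s0=dict(p=[.5288,.2206,.2507])
C=cam('wrist')
def q(l): return np.array([(x/3.6+180,y/3.3) for x,y in l])
for n,l in[('pale',[(93,35),(245,73),(210,240),(55,198)]),('dark',[(555,338),(697,385),(632,525),(503,485)]),('darkfull',[(614,208),(750,258),(632,525),(503,485)])]:
    P=plane(C,q(l),.04)[:,:2]; e=np.diff(np.r_[P,P[:1]],axis=0)
    print(n,P.mean(0).round(4),np.linalg.norm(e,axis=1).round(4),(np.degrees(np.arctan2(e[:,1],e[:,0]))%180).round(1))
go(.467,.347,.09,-15); 
E
```

```text
pale [0.471  0.3497] [0.0421 0.0481 0.0444 0.047 ] [165.4  77.1 163.9  74.3]
dark [0.5971 0.2624] [0.0438 0.0471 0.0407 0.0475] [161.4  69.7 161.8  73.5]
darkfull [0.6039 0.2815] [0.0415 0.0872 0.0407 0.0884] [160.1  70.7 161.8  71.2]
psi0 0.08 turn [-1.300e-03 -1.000e-04  2.632e-01] shift [ 0.1061 -0.0924  0.1607] rows 6 [ 0.0177 -0.0154  0.0268]
```

Pale solid end at (0.471, 0.350), angle −15°. Dark at (0.597, 0.263), angle −19°. Bed centre (0.4654, 0.0271), angle −2.3°. The sizes agree with those given, so I'm grasping the pale piece.

Request:
jog_arm:
  turn:
    - [0,0,0.0877]
    - [0,0,0.0877]
    - [0,0,0.0877]
    - [0,0,0]
    - [0,0,0]
    - [0,0,0]
    - [0,0,0]
    - [0,0,0]
    - [0,0,0]
    - [0,0,0]
    - [0,0,0]
    - [0,0,0]
    - [0,0,0]
    - [0,0,0]
  delta_pos:
    - [0,0,0]
    - [0,0,0]
    - [0,0,0]
    - [0.0212,-0.0178,0.03]
    - [0.0212,-0.0178,0.03]
    - [0.0212,-0.0178,0.03]
    - [0.0212,-0.0178,0.03]
    - [0.0212,-0.0178,0.03]
    - [0,0,0]
    - [0,0,0.025]
    - [0,0,0.025]
    - [0,0,0.025]
    - [0,0,0.016]
    - [0,0,0]
  gripper: [0.085,0.085,0.085,0.085,0.085,0.085,0.085,0.085,0.085,0.085,0.085,0.085,0.085,0.085]

```text
time: 3.45
tool_pos: [0.467, 0.3443, 0.0065]
tcp_rot: [-2.49, -1.915, 0.012]
wrist_force: [-0.9, -0.6, -0.3]
width: 0.998
grip_force: 0.0
```

Request:
jog_arm:
  turn:
    - [0,0,0]
    - [0,0,0]
    - [0,0,0]
    - [0,0,0]
    - [0,0,0]
    - [0,0,0]
    - [0,0,0]
    - [0,0,0]
  delta_pos:
    - [0,0,0]
    - [0,0,0]
    - [0,0,0]
    - [0,0,0]
    - [0,0,0]
    - [0,0,0]
    - [0,0,0]
    - [0,0,0]
  gripper: [0.035,0.035,0.035,0.035,0.035,0.035,0.035,0.035]
  grip_force: 30

```text
time: 4.12
tool_pos: [0.4712, 0.3454, 0.0105]
tcp_rot: [2.493, 1.912, 0.0]
wrist_force: [0.4, -0.2, -1.3]
width: 0.41
grip_force: 0.0
```

```bash
python3 - <<'E'
from h import *
s=read_state(); print(s['time'],s['tool_pos'],s['wrist_force'],s['width']*.0854,s['grip_force'])
c=np.radians(-2.26); bx=np.array([np.cos(c),np.sin(c)]); by=np.array([-np.sin(c),np.cos(c)]); B=np.array([.4654,.0271])
t=B+by*(45-4)/1e3; print(t); go(*t,.12,-2.26)
E
```

```text
4.1167 [0.47116747 0.34544855 0.01053643] [ 0.35755832 -0.21604214 -1.29069162] 0.03503134294459947 0.0
[0.4670168  0.06806811]
psi0 -15.02 turn [ 2.000e-04 -2.000e-04 -2.228e-01] shift [-0.2773  0.0068 -0.1095] rows 8 [-0.0347  0.0008 -0.0137]
```

```bash
python3 - <<'E'
from h import *
C,im=shot('wrist','w2.png')
E
```

```text
(no output)
```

View pics/w2.png

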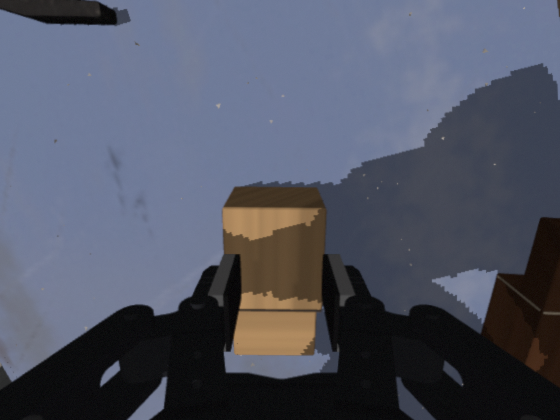

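The piece is between the pads at (275,260), square to them. The fingers stopped at the commanded 35 mm without any force, so I'm commanding them fully shut.

Request:
jog_arm:
  turn:
    - [0,0,0]
    - [0,0,0]
    - [0,0,0]
    - [0,0,0]
  delta_pos:
    - [0,0,0]
    - [0,0,0]
    - [0,0,0]
    - [0,0,0]
  gripper: [0.0,0.0,0.0,0.0]
  grip_force: 30

```text
time: 4.5
tool_pos: [0.471, 0.3454, 0.0102]
tcp_rot: [-2.493, -1.912, 0.0]
wrist_force: [0.7, 0.4, 0.5]
width: -0.004
grip_force: 0.0
```

```bash
python3 - <<'E'
from h import *
C,im=shot('wrist','w3.png');s=read_state();print(s['width'],s['grip_force'])
E
```

```text
-0.0034140445211961875 0.0
```

View pics/w3.png

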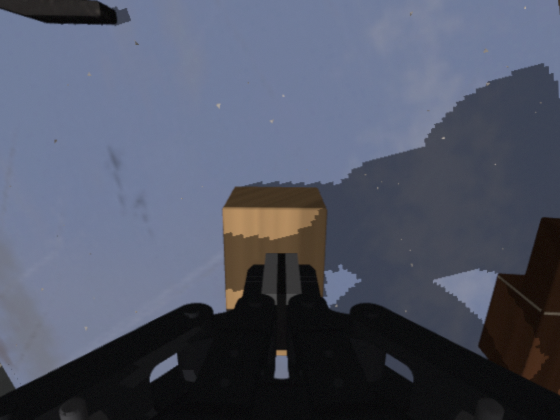

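The shut fingers now lie over the block instead of around it, which contradicts the reported TCP height of 10 mm. I'll check with the scene camera.

```bash
python3 - <<'E'
from h import *
C,im=shot('scene'); s=read_state(); p=s['tool_pos']
pts=proj(C,[p,p+[0,0,.03],p+[0,0,.1],[.471,.35,.04],[.471,.35,0]]); print(s['tool_pos'],s['q'],pts.round(1))
a=pts[0].astype(int)
cv2.imwrite('pics/s1.png',im)
x0,y0=a[0]-60,a[1]-60; cv2.imwrite('pics/s1c.png',cv2.resize(im[y0:y0+90,x0:x0+120],None,fx=6,fy=6,interpolation=cv2.INTER_CUBIC)); print(x0,y0)
E
```

```text
[0.47100734 0.34546823 0.01022657] [5.90184896e-01 2.82430054e-01 1.96399811e+00 1.89003117e-05
 8.95264072e-01 8.52262782e-01] [[235.1 199.4]
 [234.6 192.5]
 [233.6 176. ]
 [234.  192.2]
 [234.6 201.3]]
175 139
```

View pics/s1c.png

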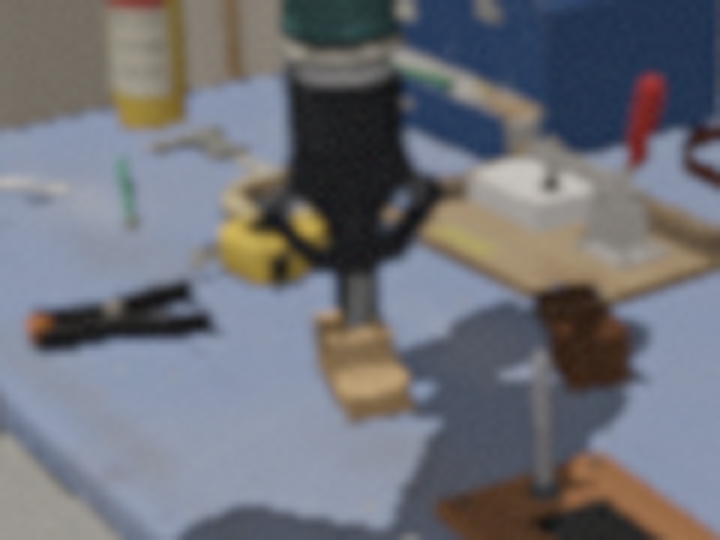

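The scene view puts the shut tips at z ≈ 0.04 where the reading says 0.010. The pixel gap in the wrist view agrees, so the real fingertips end about 28 mm short of the reported TCP. I'll open, shift 5 mm towards the tongue and go 30 mm lower.

Request:
jog_arm:
  turn:
    - [0,0,0]
    - [0,0,0]
    - [0,0,0]
    - [0,0,0]
    - [0,0,0]
    - [0,0,0]
    - [0,0,0]
    - [0,0,0]
    - [0,0,0]
    - [0,0,0]
  delta_pos:
    - [0,0,-0.02]
    - [0,0,0]
    - [0,0,0]
    - [0,0,0]
    - [-0.005,-0.002,0]
    - [0,0,0.02]
    - [0,0,0.015]
    - [0,0,0.015]
    - [0,0,0]
    - [0,0,0]
  gripper: [0.085,0.085,0.085,0.085,0.085,0.085,0.085,0.085,0.085,0.085]

```text
time: 5.43
tool_pos: [0.4661, 0.3399, -0.0213]
tcp_rot: [-2.493, -1.912, 0.006]
wrist_force: [-0.3, 0.2, 0.5]
width: 0.999
grip_force: 0.0
```

Request:
jog_arm:
  turn:
    - [0,0,0]
    - [0,0,0]
    - [0,0,0]
    - [0,0,0]
    - [0,0,0]
    - [0,0,0]
    - [0,0,0]
  delta_pos:
    - [0,0,0]
    - [0,0,0]
    - [0,0,0]
    - [0,0,0]
    - [0,0,0]
    - [0,0,0]
    - [0,0,0]
  gripper: [0.03,0.03,0.03,0.03,0.03,0.03,0.03]
  grip_force: 30

```text
time: 6.02
tool_pos: [0.4688, 0.3418, -0.0185]
tcp_rot: [2.493, 1.912, 0.003]
wrist_force: [-1.0, -0.4, 5.9]
width: 0.51
grip_force: 32.5
```

```bash
python3 - <<'E'
from h import *
C,im=shot('wrist','w4.png');s=read_state();print(s['time'],s['tool_pos'],s['width']*.0854,s['grip_force'],s['wrist_force'])
E
```

```text
6.0667 [ 0.46874327  0.34178022 -0.01853151] 0.043546656916682705 32.481948137283325 [-1.08461638  0.61690109  5.83927051]
```

View pics/w4.png

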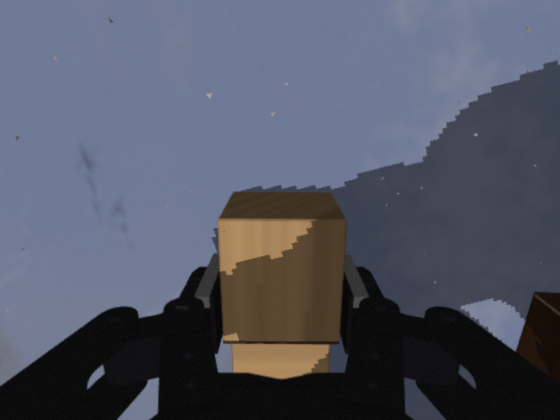

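Grasped: the opening is 43.5 mm with a force of 32 N. The solid end's top face spans rows 219 to 342 between columns 222 and 345.

```bash
python3 - <<'E'
from h import *
C=cam('wrist'); s=read_state(); R=Ro.from_rotvec(s['tcp_rot']).as_matrix()
P=plane(C,[(221,219),(346,219),(228,342),(339,342)],.04); L=(P-s['tool_pos'])@R; print(L.round(4))
off=L[:,0].mean(); print('solid centre along tool x',off, 'back-25', L[:2,0].mean()-.025,'step+25',L[2:,0].mean()+.025)
c=np.radians(-2.26); by=np.array([-np.sin(c),np.cos(c)]); B=np.array([.4654,.0271])
t=B+by*(.045-.010); print(t); go(*t,.075,-2.26); go(*t,-.002,-2.26)
E
```

```text
[[ 0.0334 -0.0189 -0.0585]
 [ 0.0334  0.0224 -0.0585]
 [-0.0144 -0.0187 -0.0586]
 [-0.0145  0.0224 -0.0585]]
solid centre along tool x 0.009479443991947846 back-25 0.008374363253784121 step+25 0.01058452473011157
[0.4667802  0.06207278]
psi0 -15.02 turn [ 0.0015 -0.0014 -0.2227] shift [-0.2796  0.0091 -0.0935] rows 8 [-0.0349  0.0011 -0.0117]
psi0 -15.02 turn [ 0.0015 -0.0014 -0.2227] shift [-0.2796  0.0091 -0.0165] rows 8 [-0.0349  0.0011 -0.0021]
```

Request:
jog_arm:
  turn:
    - [0,0,0]
    - [0,0,0]
    - [0,0,0]
    - [0,0,0]
    - [0,0,-0.0742]
    - [0,0,-0.0742]
    - [0,0,-0.0742]
    - [0,0,0]
    - [0,0,0]
    - [0,0,0]
    - [0,0,0]
    - [0,0,0]
    - [0,0,0]
    - [0,0,0]
    - [0,0,0]
    - [0,0,0]
  delta_pos:
    - [0,0,-0.0325]
    - [0,0,-0.0325]
    - [0,0,-0.0325]
    - [0,0,-0.0325]
    - [0,0,0]
    - [0,0,0]
    - [0,0,0]
    - [-0.0399,0.0013,0]
    - [-0.0399,0.0013,0]
    - [-0.0399,0.0013,0]
    - [-0.0399,0.0013,0]
    - [-0.0399,0.0013,0]
    - [-0.0399,0.0013,0]
    - [-0.0399,0.0013,0]
    - [0,0,0]
    - [0,0,0]
  gripper: [0.03,0.03,0.03,0.03,0.03,0.03,0.03,0.03,0.03,0.03,0.03,0.03,0.03,0.03,0.03,0.03]

```text
time: 7.4
tool_pos: [0.4653, 0.0597, 0.1099]
tcp_rot: [-2.27, -2.171, 0.001]
wrist_force: [-0.3, 1.1, -1.8]
width: 0.51
grip_force: 31.8
```

```bash
python3 - <<'E'
from h import *
C,im=shot('wrist','w5.png');s=read_state();print(s['time'],s['tool_pos'],s['width']*.0854,s['grip_force'],s['wrist_force']); go(.4668,.0625,-.004,-2.26)
cv2.imwrite('pics/w5.png',im)
E
```

```text
7.45 [0.46551596 0.06109882 0.11000183] 0.04355915323733304 31.78402841091156 [ 0.31619927 -0.63691168 -1.05601304]
psi0 -2.42 turn [-0.0005 -0.0005 -0.0028] shift [0.0015 0.0012 0.114 ] rows 3 [0.0005 0.0004 0.038 ]
```

View pics/w5.png

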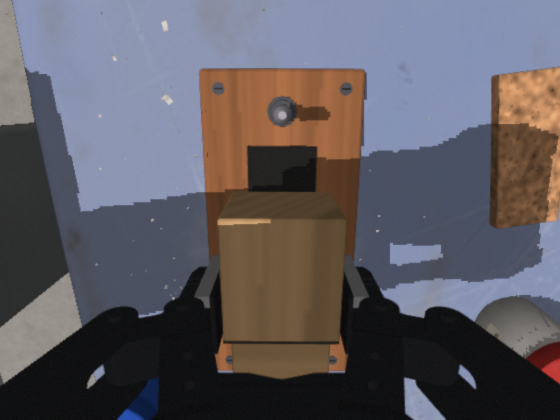

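The pale piece is held square over the bed. The bed's visible left end spans columns 248–316 at row 146, and the left rod's base is near (282,105). The block's top spans 221–345.

```bash
python3 - <<'E'
from h import *
im=cv2.imread('pics/w5.png'); C=cam('wrist'); s=read_state(); R=Ro.from_rotvec(s['tcp_rot']).as_matrix()
print(C[0][:2,2])
V=cv2.cvtColor(im,cv2.COLOR_BGR2HSV)[:,:,2].astype(int)
for r in(155,170,185):
    g=np.diff(V[r,230:335]); print(r, 230.5+g.argmin(),230.5+g.argmax())
print('end row',np.diff(V[130:165,270:295].mean(1)).argmin()+130.5)
f=lambda px,z:((plane(C,px,z)-s['tool_pos'])@R).round(4)
print('bed',f([(247.5,155),(316.5,155),(248,185),(316.5,185),(282,146.5)],.014))
zt=s['tool_pos'][2]+.0585
print('block',f([(221,219),(346,219),(228,342),(339,342)],zt))
print('board end corners',f([(200,69),(366,69)],.010), 'rod top tip',f([(281,116)],.104))
E
```

```text
[281.05862319 207.61079939]
155 247.5 316.5
170 247.5 315.5
185 247.5 315.5
end row 145.5
bed [[ 0.033  -0.024   0.096 ]
 [ 0.033   0.0273  0.096 ]
 [ 0.0102 -0.0242  0.096 ]
 [ 0.0102  0.0279  0.096 ]
 [ 0.0393  0.0016  0.096 ]]
block [[ 0.0332 -0.0191 -0.0585]
 [ 0.0332  0.0222 -0.0585]
 [-0.0146 -0.0189 -0.0585]
 [-0.0147  0.0222 -0.0585]]
board end corners [[ 0.094  -0.0568  0.1001]
 [ 0.094   0.0615  0.1   ]] rod top tip [[0.0641 0.0008 0.006 ]]
```

The block is aligned with the bed in the image to well under 1 mm, and sits 45 mm from its centre. Lowering.

Request:
jog_arm:
  turn:
    - [0,0,0]
    - [0,0,0]
    - [0,0,0]
    - [0,0,0]
    - [0,0,0]
    - [0,0,0]
    - [0,0,0]
  delta_pos:
    - [0,0,0.035]
    - [0,0,0.035]
    - [0,0,0.03]
    - [0,0,0.009]
    - [0,0,0.004]
    - [0,0,0.001]
    - [0,0,0]
  gripper: [0.03,0.03,0.03,0.03,0.03,0.03,0.03]

```text
time: 8.03
tool_pos: [0.4667, 0.0629, -0.003]
tcp_rot: [2.263, 2.179, 0.001]
wrist_force: [-0.1, 1.2, -0.5]
width: 0.509
grip_force: 31.8
```

```bash
cat >> h.py <<'E'
def bedcheck(fn):
    C,im=shot('wrist',fn); s=read_state(); R=Ro.from_rotvec(s['tcp_rot']).as_matrix(); print(s['time'],s['tool_pos'].round(4),s['wrist_force'].round(1))
    V=cv2.cvtColor(im,cv2.COLOR_BGR2HSV)[:,:,2]; return C,im,V.astype(int),s,R,lambda px,z:((plane(C,px,z)-s['tool_pos'])@R).round(4)
E
python3 - <<'E'
from h import *
C,im,V,s,R,f=bedcheck('w6.png')
cv2.imwrite('pics/w6c.png',cv2.resize(im[0:240,170:400],None,fx=2.5,fy=2.5))
E
```

```text
8.0833 [ 0.4671  0.0628 -0.0027] [-0.1  0.5 -0.2]
```

View pics/w6c.png

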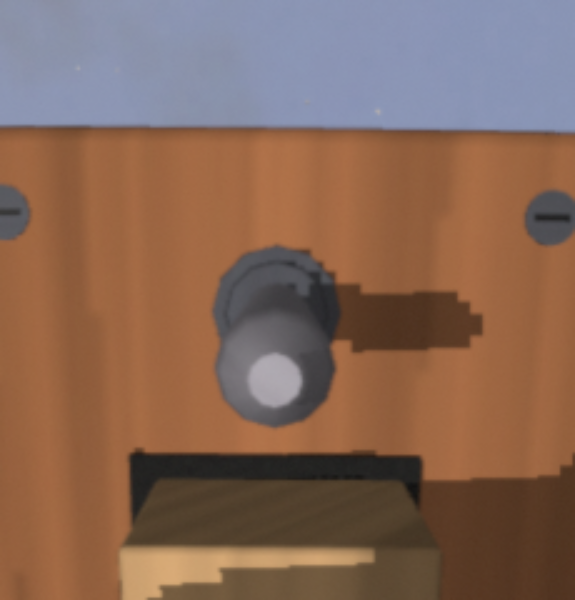

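The block's bottom edge is at rows 191–192 and centred at column 282.2. The bed's end is at row 181 and centred at 280.2. So the end gap is about 5 mm as intended, with a 0.9 mm lateral offset. I'll correct that, lower and release.

Request:
jog_arm:
  turn:
    - [0,0,0]
    - [0,0,0]
    - [0,0,0]
    - [0,0,0]
  delta_pos:
    - [0,-0.0008,0.001]
    - [0,0,0.001]
    - [0,0,0]
    - [0,0,0]
  gripper: [0.03,0.03,0.03,0.03]

```text
time: 8.42
tool_pos: [0.4662, 0.0622, -0.0045]
tcp_rot: [2.264, 2.176, 0.003]
wrist_force: [-0.8, 1.8, 5.7]
width: 0.512
grip_force: 32.6
```

Request:
jog_arm:
  turn:
    - [0,0,0]
    - [0,0,0]
    - [0,0,0]
    - [0,0,0]
    - [0,0,0]
    - [0,0,0]
    - [0,0,0]
    - [0,0,0]
  delta_pos:
    - [0,0,0]
    - [0,0,0]
    - [0,0,0]
    - [0,0,-0.02]
    - [0,0,-0.035]
    - [0,0,-0.035]
    - [0,0,-0.025]
    - [0,0,0]
  gripper: [0.075,0.075,0.075,0.075,0.075,0.075,0.075,0.075]

```text
time: 9.08
tool_pos: [0.4699, 0.062, 0.1154]
tcp_rot: [2.26, 2.172, 0.013]
wrist_force: [0.1, 0.2, 0.0]
width: 0.879
grip_force: 0.0
```

```bash
python3 - <<'E'
from h import *
s=read_state();print(s['time'])
# dark: centre .5971,.2625 , finger line -19; grasp 8 mm toward tongue
d=np.array([np.cos(np.radians(71)),np.sin(np.radians(71))]); t=np.array([.5972-.001,.2625])+.006*d; print(t)
go(*t,.11,-19)
E
```

```text
9.0833
[0.59815341 0.26817311]
psi0 -2.27 turn [ 0.0108 -0.0028  0.292 ] shift [0.2367 0.0541 0.0054] rows 7 [0.0338 0.0077 0.0008]
```

Request:
jog_arm:
  turn:
    - [0,0,0.0973]
    - [0,0,0.0973]
    - [0,0,0.0973]
    - [0,0,0]
    - [0,0,0]
    - [0,0,0]
    - [0,0,0]
    - [0,0,0]
    - [0,0,0]
    - [0,0,0]
    - [0,0,0]
  delta_pos:
    - [0,0,0]
    - [0,0,0]
    - [0,0,0]
    - [0.0394,0.009,0]
    - [0.0394,0.009,0]
    - [0.0394,0.009,0]
    - [0.0394,0.009,0]
    - [0.0394,0.009,0]
    - [0.0394,0.009,0]
    - [0,0,0]
    - [0,0,0]
  gripper: [0.085,0.085,0.085,0.085,0.085,0.085,0.085,0.085,0.085,0.085,0.085]

```text
time: 10.0
tool_pos: [0.593, 0.2691, 0.1074]
tcp_rot: [-2.555, -1.827, 0.003]
wrist_force: [-0.1, -1.0, 0.4]
width: 0.996
grip_force: 0.0
```

```bash
python3 - <<'E'
from h import *
C,im,V,s,R,f=bedcheck('w7.png')
hsv=cv2.cvtColor(im,cv2.COLOR_BGR2HSV); H,S,Vv=cv2.split(hsv)
m=((H<20)|(H>170))&(S>90)&(Vv>25)
m=roi(m,200,60,350,400); print(rect(C,m,.04), m.sum()); go(.5982,.2682,-.0185,-19)
cv2.imwrite('pics/w7c.png',im[40:400,130:430])
E
```

```text
10.05 [0.5922 0.2677 0.1075] [-0.3 -0.9  0.2]
(array([0.6126, 0.3044], dtype=float32), array([0.0403, 0.0425], dtype=float32), np.float32(161.17), array([290.3, 150.1])) 10900
psi0 -18.92 turn [-0.002   0.0023  0.0015] shift [0.0025 0.0055 0.126 ] rows 4 [0.0006 0.0014 0.0315]
```

View pics/w7c.png

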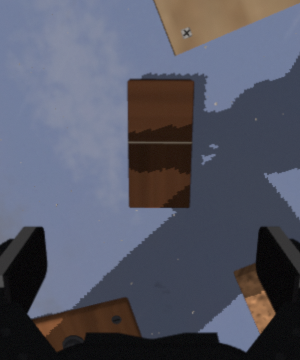

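The dark piece is square to the fingers. Its line is at full-image row 182, its lower edge at row 248, and it spans columns 259–321.

```bash
python3 - <<'E'
from h import *
C=cam('wrist');s=read_state(); R=Ro.from_rotvec(s['tcp_rot']).as_matrix();print(s['tool_pos'])
print(((plane(C,[(259,182),(322,182),(259,248),(320,248)],.04)-s['tool_pos'])@R).round(4))
E
```

```text
[0.59217925 0.2676667  0.10748908]
[[ 0.0189 -0.0138  0.0675]
 [ 0.0189  0.0289  0.0674]
 [-0.0293 -0.0147  0.0676]
 [-0.0293  0.029   0.0675]]
```

Request:
jog_arm:
  turn:
    - [0,0,0]
    - [0,0,0]
    - [0,0,0]
    - [0,0,0]
    - [0,0,0]
    - [0,0,0]
    - [0,0,0]
  delta_pos:
    - [0.001,0.0055,0]
    - [0,0,0.035]
    - [0,0,0.035]
    - [0,0,0.03]
    - [0,0,0.016]
    - [0,0,0.01]
    - [0,0,0]
  gripper: [0.085,0.085,0.085,0.085,0.085,0.085,0.085]

```text
time: 10.63
tool_pos: [0.5961, 0.2645, -0.0194]
tcp_rot: [-2.558, -1.822, 0.008]
wrist_force: [-0.6, -0.3, -0.6]
width: 0.998
grip_force: 0.0
```

Request:
jog_arm:
  turn:
    - [0,0,0]
    - [0,0,0]
    - [0,0,0]
    - [0,0,0]
    - [0,0,0]
    - [0,0,0]
    - [0,0,0]
  delta_pos:
    - [0,0,0]
    - [0,0,0]
    - [0,0,0]
    - [0,0,0]
    - [0,0,0]
    - [0,0,0]
    - [0,0,0]
  gripper: [0.03,0.03,0.03,0.03,0.03,0.03,0.03]
  grip_force: 30

```text
time: 11.22
tool_pos: [0.6004, 0.2675, -0.0144]
tcp_rot: [2.556, 1.824, 0.006]
wrist_force: [-0.5, -0.7, 6.8]
width: 0.509
grip_force: 32.5
```

```bash
python3 - <<'E'
from h import *
C,im,V,s,R,f=bedcheck('w8.png')
# light line / edges along the middle columns
for c in(270,290): print(V[180:360:6,c])
g=V[:,265:300].mean(1); d=np.diff(g); print([(i,round(d[i])) for i in range(100,370) if abs(d[i])>9])
c=np.radians(-2.3); by=np.array([-np.sin(c),np.cos(c)]); B=np.array([.4662,.0622])-by*.0357
t=B-by*.0385; print(B,t); go(*t,.11,-2.3)
E
```

```text
11.2667 [ 0.6004  0.2675 -0.0143] [-0.6  0.1  6.4]
[87 91 94 93 93 87 87 88 88 93 90 89 50 60 47 49 48 48 48 48 50 48 48 49
 48 49 88 49 48 48]
[88 90 92 92 93 88 88 87 88 94 91 48 51 58 50 51 51 50 51 50 50 49 51 50
 50 49 51 51 49 51]
[(122, -17), (123, -22), (124, -18), (132, -16), (133, -37), (134, -11), (137, 15), (138, 19), (139, 10), (253, 25), (254, 37), (256, -21), (257, -38), (258, -11), (365, 13), (366, 32)]
[0.4647673  0.02652876] [ 0.46322222 -0.01194022]
psi0 -18.98 turn [ 0.0033 -0.0018 -0.2911] shift [-0.2847 -0.1259 -0.1243] rows 9 [-0.0316 -0.014  -0.0138]
```

```bash
python3 - <<'E'
from h import *
C=cam('wrist');s=read_state(); R=Ro.from_rotvec(s['tcp_rot']).as_matrix();
for z in(.04,.033): print(((plane(C,[(282,133.5),(282,138.5),(282,255.5),(282,366)],z)-s['tool_pos'])@R)[:,0].round(4))
E
```

```text
[ 0.0609  0.0593  0.0185 -0.0285]
[ 0.0603  0.0586  0.0155 -0.0344]
```

Request:
jog_arm:
  turn:
    - [0,0,0]
    - [0,0,0]
    - [0,0,0]
    - [0,0,0]
    - [0,0,-0.097]
    - [0,0,-0.097]
    - [0,0,-0.097]
    - [0,0,0]
    - [0,0,0]
    - [0,0,0]
    - [0,0,0]
    - [0,0,0]
    - [0,0,0]
    - [0,0,0]
    - [0,0,0]
    - [0,0,0]
    - [0,0,0]
    - [0,0,0]
    - [0,0,0]
    - [0,0,0]
  delta_pos:
    - [0,0,-0.0313]
    - [0,0,-0.0313]
    - [0,0,-0.0313]
    - [0,0,-0.0313]
    - [0,0,0]
    - [0,0,0]
    - [0,0,0]
    - [-0.0363,-0.0157,0]
    - [-0.0363,-0.0157,0]
    - [-0.0363,-0.0157,0]
    - [-0.0363,-0.0157,0]
    - [-0.0363,-0.0157,0]
    - [-0.0363,-0.0157,0]
    - [-0.0363,-0.0157,0]
    - [-0.0363,-0.0157,0]
    - [0,0,0]
    - [0,0,0]
    - [0,0,0]
    - [0,0,0]
    - [0,0,0]
  gripper: [0.03,0.03,0.03,0.03,0.03,0.03,0.03,0.03,0.03,0.03,0.03,0.03,0.03,0.03,0.03,0.03,0.03,0.03,0.03,0.03]

```text
time: 12.93
tool_pos: [0.462, -0.0171, 0.1086]
tcp_rot: [2.264, 2.178, 0.001]
wrist_force: [0.2, 0.2, -0.6]
width: 0.508
grip_force: 31.6
```

```bash
python3 - <<'E'
from h import *
C,im,V,s,R,f=bedcheck('w9.png')
c=np.radians(-2.3); by=np.array([-np.sin(c),np.cos(c)]); B=np.array([.4662,.0622])-by*.0357
go(*(B-by*.044),.06,-2.3)
E
```

```text
12.9833 [ 0.4619 -0.0171  0.1085] [ 0.2  1.  -0.4]
psi0 -2.20 turn [ 0.0001 -0.0002  0.0018] shift [-0.0003  0.0011  0.0485] rows 2 [-0.0001  0.0005  0.0243]
```

View pics/w9.png

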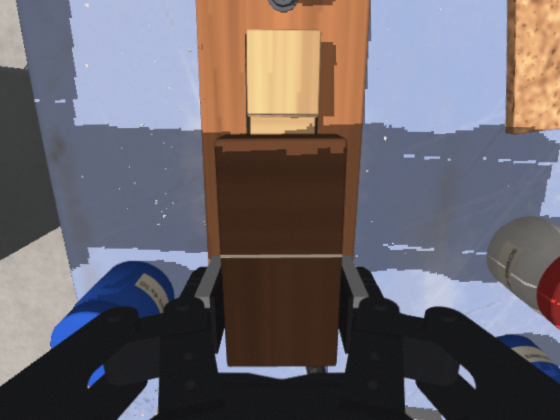

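The pale piece lies in place at rows 30–113 (step edge at row 113). The dark piece is held above it with its tongue end at rows 136–150 and its line at row 257.

```bash
python3 - <<'E'
from h import *
im=cv2.imread('pics/w9.png');V=cv2.cvtColor(im,cv2.COLOR_BGR2HSV)[:,:,2].astype(int)
C=cam('wrist');s=read_state(); R=Ro.from_rotvec(s['tcp_rot']).as_matrix(); f=lambda px,z:((plane(C,px,z)-s['tool_pos'])@R).round(4)
d=np.diff(V[:,270:295].mean(1)); print([(i,round(d[i])) for i in range(20,270) if abs(d[i])>12])
print('pale back/step',f([(282,30),(282,113)],.054)[:,0]); zt=s['tool_pos'][2]+.0543
print('dark tip,line',f([(282,138),(282,152),(282,257)],zt)[:,0])
for r in(60,100): g=np.diff(V[r,235:335]); print('pale cols',235.5+g.argmax(),235.5+g.argmin(),f([(235.5+g.argmax(),r),(235.5+g.argmin(),r)],.054)[:,1])
for r in(180,240,255): g=np.diff(V[r,205:355]); print('dark cols',205.5+g.argmin(),205.5+g.argmax(), f([(205.5+g.argmin(),r),(205.5+g.argmax(),r)],zt)[:,1])
E
```

```text
[(28, -20), (29, 34), (30, 17), (112, -38), (113, -65), (114, 32), (116, 20), (117, 24), (129, -20), (130, -18), (132, -35), (133, -64), (134, -39), (137, 21), (138, 23), (148, -13), (149, -15), (253, 31), (254, 44), (256, -28), (257, -44)]
pale back/step [0.1112 0.0643]
dark tip,line [0.0592 0.0547 0.0177]
pale cols 246.5 244.5 [-0.0195 -0.0206]
pale cols 247.5 245.5 [-0.0194 -0.0206]
dark cols 215.5 345.5 [-0.021   0.0222]
dark cols 219.5 342.5 [-0.0207  0.0222]
dark cols 207.5 219.5 [-0.0252 -0.021 ]
```

Request:
jog_arm:
  turn:
    - [0,0,0]
    - [0,0,0]
    - [0,0,0]
    - [0,0,0]
    - [0,0,0]
    - [0,0,0]
  delta_pos:
    - [0,0.0008,0.02]
    - [0,0,0.032]
    - [0,0,0.032]
    - [0,0,0.022]
    - [0,0,0]
    - [0,0,0]
  gripper: [0.03,0.03,0.03,0.03,0.03,0.03]

```text
time: 13.48
tool_pos: [0.4615, -0.0173, 0.0015]
tcp_rot: [-2.262, -2.176, 0.003]
wrist_force: [0.2, 0.5, -0.6]
width: 0.51
grip_force: 33.9
```

```bash
python3 - <<'E'
from h import *
C,im,V,s,R,f=bedcheck('w10.png'); zt=s['tool_pos'][2]+.0543
d=np.diff(V[:,270:295].mean(1)); print([(i,round(d[i])) for i in range(5,270) if abs(d[i])>10])
E
```

```text
13.5333 [ 0.4622 -0.0175  0.0024] [ 0.9  0.4 -0.9]
[(120, -56), (121, -71), (123, 52), (124, 37), (125, -15), (126, 17), (127, 24), (132, -24), (133, -75), (134, -65), (135, -15), (138, 23), (139, 20), (140, 11), (149, -11), (154, -18), (255, 13), (256, 57), (257, 18), (259, -50), (260, -31)]
```

View pics/w10.png

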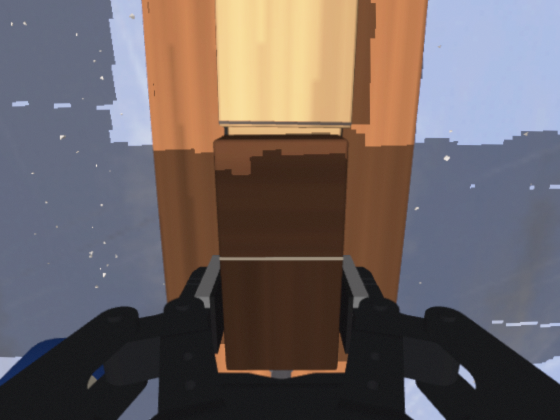

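The dark piece is on the bed beside the pale one. The pale step edge is at row 121 (columns 219–352) and the dark tongue's top end edge at row 138 (columns 216–346).

```bash
python3 - <<'E'
from h import *
C=cam('wrist');s=read_state(); R=Ro.from_rotvec(s['tcp_rot']).as_matrix(); f=lambda px,z:((plane(C,px,z)-s['tool_pos'])@R).round(4)
print(s['tool_pos'],f([(219,121),(352,121),(285,123)],.054)); print(f([(216,139),(346,139),(281,133.5)],.0565))
E
```

```text
[ 0.46218441 -0.01750216  0.00235274] [[ 0.0645 -0.0194 -0.0516]
 [ 0.0645  0.0239 -0.0517]
 [ 0.0638  0.0021 -0.0516]]
[[ 0.0589 -0.0202 -0.0541]
 [ 0.0589  0.0217 -0.0542]
 [ 0.0606  0.0008 -0.0541]]
```

Request:
jog_arm:
  turn:
    - [0,0,0]
    - [0,0,0]
    - [0,0,0]
    - [0,0,0]
    - [0,0,0]
  delta_pos:
    - [0,0.0014,0.001]
    - [0.0016,0,0]
    - [0.0016,0,0]
    - [0.0016,0,0]
    - [0,0,0]
  gripper: [0.03,0.03,0.03,0.03,0.03]

```text
time: 13.95
tool_pos: [0.4641, -0.0133, 0.002]
tcp_rot: [2.265, 2.176, 0.001]
wrist_force: [-0.3, -0.5, -0.5]
width: 0.507
grip_force: 34.0
```

```bash
cat >> h.py <<'E'
def gap():
    C,im,V,s,R,f=bedcheck('w_%d.png'%(read_state()['time']*100))
    d=np.diff(V[:,265:300].mean(1)); print([(i,round(d[i])) for i in range(5,300) if abs(d[i])>10])
    for r in (60,100,160,200): 
        g=np.diff(im[r,190:380,0].astype(int)); h=np.diff(V[r,190:380]); print(r,'big col steps',[(i+190,h[i]) for i in range(len(h)) if abs(h[i])>14])
E
python3 -c "
from h import *
gap()"
```

```text
14.0 [ 0.464  -0.0134  0.0019] [-0.8 -0.4 -0.8]
[(130, -64), (131, -67), (133, 50), (134, 36), (135, -40), (136, -67), (137, -30), (138, 20), (139, 21), (140, 10), (154, -13), (155, -27), (156, -11), (255, 12), (256, 56), (257, 17), (259, -50), (260, -30)]
60 big col steps [(207, np.int64(-18)), (208, np.int64(45)), (209, np.int64(20)), (343, np.int64(-22)), (344, np.int64(-36)), (345, np.int64(-53)), (362, np.int64(35)), (363, np.int64(45))]
100 big col steps [(210, np.int64(53)), (342, np.int64(-27)), (343, np.int64(-53)), (344, np.int64(-17)), (363, np.int64(69))]
160 big col steps [(247, np.int64(-16)), (248, np.int64(-28)), (304, np.int64(22)), (305, np.int64(19)), (347, np.int64(27))]
200 big col steps [(215, np.int64(-25)), (345, np.int64(26))]
```

Request:
jog_arm:
  turn:
    - [0,0,0]
    - [0,0,0]
    - [0,0,0]
    - [0,0,0]
  delta_pos:
    - [0.001,-0.001,0]
    - [0.0008,0,0]
    - [0,0,0]
    - [0,0,0]
  gripper: [0.03,0.03,0.03,0.03]

```text
time: 14.33
tool_pos: [0.4627, -0.0116, 0.0014]
tcp_rot: [-2.266, -2.176, 0.0]
wrist_force: [0.4, 0.3, -0.8]
width: 0.505
grip_force: 34.0
```

```bash
python3 -c "
from h import *
gap()"
```

```text
14.3833 [ 0.4627 -0.0116  0.0014] [ 0.8  0.4 -0.9]
[(130, -40), (131, -71), (132, -26), (133, 26), (134, 65), (135, -10), (136, -69), (137, -51), (138, 12), (139, 20), (140, 10), (154, -11), (160, -16), (255, 12), (256, 56), (257, 17), (259, -50), (260, -30)]
60 big col steps [(210, np.int64(42)), (346, np.int64(-26)), (347, np.int64(-36)), (348, np.int64(-47)), (366, np.int64(37)), (367, np.int64(42))]
100 big col steps [(212, np.int64(55)), (344, np.int64(-16)), (345, np.int64(-27)), (346, np.int64(-53)), (361, np.int64(67))]
160 big col steps [(251, np.int64(-17)), (252, np.int64(-28)), (277, np.int64(20)), (278, np.int64(21)), (291, np.int64(-16)), (347, np.int64(29))]
200 big col steps [(215, np.int64(-26)), (345, np.int64(27))]
```

The top gap stayed the same over the last 1.8 mm of travel, so the joint is in contact and closed. The lateral offset is 0.4 mm. Lowering and releasing.

Request:
jog_arm:
  turn:
    - [0,0,0]
    - [0,0,0]
    - [0,0,0]
    - [0,0,0]
  delta_pos:
    - [0,0,0.001]
    - [0,0,0.0015]
    - [0,0,0]
    - [0,0,0]
  gripper: [0.03,0.03,0.03,0.03]

```text
time: 14.72
tool_pos: [0.4626, -0.0117, -0.0013]
tcp_rot: [-2.266, -2.176, 0.001]
wrist_force: [-0.5, 1.1, -0.9]
width: 0.508
grip_force: 34.0
```

Request:
jog_arm:
  turn:
    - [0,0,0]
    - [0,0,0]
    - [0,0,0]
    - [0,0,0]
    - [0,0,0]
    - [0,0,0]
    - [0,0,0]
    - [0,0,0]
    - [0,0,0]
    - [0,0,0]
    - [0,0,0]
  delta_pos:
    - [0,0,0]
    - [0,0,0]
    - [0,0,0]
    - [0,0,-0.02]
    - [0,0,-0.035]
    - [0,0,-0.035]
    - [0,0,-0.035]
    - [0,0,-0.035]
    - [0,0,0]
    - [0,0,0]
    - [0,0,0]
  gripper: [0.075,0.075,0.075,0.075,0.075,0.075,0.075,0.075,0.075,0.075,0.075]

```text
time: 15.63
tool_pos: [0.4626, -0.0116, 0.1588]
tcp_rot: [2.266, 2.176, 0.0]
wrist_force: [0.1, -0.1, -1.0]
width: 0.882
grip_force: 0.0
```

```bash
python3 - <<'E'
from h import *
C,im,V,s,R,f=bedcheck('w11.png')
v=V[:,270:295].mean(1); d=np.diff(v); print([(i,round(d[i])) for i in range(5,400) if abs(d[i])>10])
for r in (40,70,120,200,230):
    h=np.diff(V[r,180:390]); print(r,[(i+180,int(h[i])) for i in range(len(h)) if abs(h[i])>16])
E
```

```text
15.6833 [ 0.4618 -0.0116  0.1577] [-0.8 -0.9 -0.4]
[(29, 15), (32, 17), (33, 15), (34, 15), (48, 27), (114, -19), (115, -48), (117, -23), (118, -26), (119, 10), (127, -11), (171, 12), (172, 43), (173, -26), (174, -26), (230, 12), (231, 21), (240, 12), (242, -12), (254, 11), (255, 12), (276, 21), (376, -31), (377, -57), (378, -45), (379, -16)]
40 [(208, -31), (352, -24), (353, -22), (354, 52), (355, 38)]
70 [(209, -29), (250, 33), (251, 22), (309, -47), (310, -60), (312, 33), (323, 45), (350, -21), (351, -34), (352, 32), (353, 58)]
120 [(212, -22), (250, -40), (251, -39), (308, -17), (309, -27), (311, 24), (322, 41), (323, 23), (347, -19), (348, -29), (350, 60), (351, 19)]
200 [(215, -17), (251, -19), (252, -35), (308, 21), (309, 18), (345, 20)]
230 [(254, -19), (307, 20), (343, 17), (382, 49)]
```

```bash
python3 - <<'E'
from h import *
C=cam('wrist');s=read_state(); R=Ro.from_rotvec(s['tcp_rot']).as_matrix(); f=lambda px,z:((plane(C,px,z)-s['tool_pos'])@R).round(4)
print(f([(280,r+.5) for r in(48,115,118,172.5,231)],.054)[:,0])
print(plane(C,[(250.5,70),(309.5,70),(251.7,200),(308.5,200)],.054).round(4))
im=cv2.imread('pics/w11.png'); hsv=cv2.cvtColor(im,cv2.COLOR_BGR2HSV)
print('row profile',hsv[108:126,270:295].mean(1).round(0).tolist())
m=roi((hsv[:,:,0]<25)&(hsv[:,:,1]>60),170,0,400,300)
pad=np.array([.6577,.0906]); print(proj(C,[[*pad,.012]]))
go(.6577,.0906,.11,5.4)
# rods: base ring brightness
E
```

```text
[ 0.1079  0.0613  0.0591  0.0179 -0.0302]
[[ 0.4442  0.0826  0.054 ]
 [ 0.4867  0.0809  0.054 ]
 [ 0.4391 -0.0144  0.054 ]
 [ 0.484  -0.0162  0.054 ]]
row profile [[16.0, 114.0, 198.0], [16.0, 114.0, 198.0], [16.0, 114.0, 198.0], [16.0, 114.0, 199.0], [16.0, 114.0, 199.0], [16.0, 114.0, 199.0], [16.0, 114.0, 197.0], [16.0, 111.0, 178.0], [15.0, 98.0, 130.0], [15.0, 99.0, 122.0], [15.0, 111.0, 99.0], [12.0, 139.0, 72.0], [11.0, 151.0, 82.0], [11.0, 151.0, 89.0], [11.0, 151.0, 89.0], [11.0, 152.0, 89.0], [11.0, 152.0, 89.0], [11.0, 151.0, 88.0]]
[[508.83517658  56.24658677]]
psi0 -2.31 turn [-0.0021 -0.0002 -0.1346] shift [0.0833 0.2047 0.0477] rows 6 [0.0139 0.0341 0.008 ]
```

The joint sits centred at y ≈ 0.027 with a gap of about 2 mm and sides in line within 1 mm. Next is the cork.

Request:
jog_arm:
  turn:
    - [0,0,-0.0673]
    - [0,0,-0.0673]
    - [0,0,0]
    - [0,0,0]
    - [0,0,0]
    - [0,0,0]
    - [0,0,0]
    - [0,0,0]
    - [0,0,0]
    - [0,0,0]
    - [0,0,0]
  delta_pos:
    - [0,0,0]
    - [0,0,0]
    - [0.0139,0.0341,0.008]
    - [0.0139,0.0341,0.008]
    - [0.0139,0.0341,0.008]
    - [0.0139,0.0341,0.008]
    - [0.0139,0.0341,0.008]
    - [0.0139,0.0341,0.008]
    - [0,0,0]
    - [0,0,0]
    - [0,0,0]
  gripper: [0.085,0.085,0.085,0.085,0.085,0.085,0.085,0.085,0.085,0.085,0.085]

```text
time: 16.6
tool_pos: [0.6566, 0.0904, 0.1082]
tcp_rot: [-2.112, -2.322, 0.006]
wrist_force: [0.7, -0.0, -0.5]
width: 0.995
grip_force: 0.0
```

```bash
python3 - <<'E'
from h import *
C,im,V,s,R,f=bedcheck('w12.png'); H,S,_=cv2.split(cv2.cvtColor(im,cv2.COLOR_BGR2HSV))
m=(H<25)&(S>80)&(V>60)
m=roi(m,190,60,370,330); r=rect(C,cv2.morphologyEx(m.astype(np.uint8),cv2.MORPH_CLOSE,np.ones((5,5))),.012); print(r)
print(((np.r_[r[0],.012]-s['tool_pos'])@R).round(4)); go(*r[0],-.032,r[2]-90)
E
```

```text
16.65 [0.6568 0.0901 0.1094] [-0.4  1.1 -0.7]
(array([0.6595, 0.0886], dtype=float32), array([0.051 , 0.1178], dtype=float32), np.float32(95.5), array([284.1, 194.9]))
[-0.0017  0.0028  0.0974]
psi0 5.39 turn [-0.0034  0.0002 -0.0019] shift [-0.0017  0.0025  0.1414] rows 4 [-0.0004  0.0006  0.0353]
```

Request:
jog_arm:
  turn:
    - [0,0,0]
    - [0,0,0]
    - [0,0,0]
    - [0,0,0]
    - [0,0,0]
    - [0,0,0]
    - [0,0,0]
    - [0,0,0]
  delta_pos:
    - [-0.001,0.001,0.035]
    - [0,0,0.035]
    - [0,0,0.03]
    - [0,0,0.02]
    - [0,0,0.01]
    - [0,0,0.008]
    - [0,0,0]
    - [0,0,0]
  gripper: [0.085,0.085,0.085,0.085,0.085,0.085,0.085,0.085]

```text
time: 17.32
tool_pos: [0.6605, 0.0895, -0.0256]
tcp_rot: [2.114, 2.322, 0.002]
wrist_force: [-0.1, -0.3, -0.5]
width: 0.998
grip_force: 0.0
```

Request:
jog_arm:
  turn:
    - [0,0,0]
    - [0,0,0]
    - [0,0,0]
    - [0,0,0]
    - [0,0,0]
    - [0,0,0]
    - [0,0,0]
    - [0,0,0]
  delta_pos:
    - [0,0,0]
    - [0,0,0]
    - [0,0,0]
    - [0,0,0]
    - [0,0,0]
    - [0,0,0]
    - [0,0,0]
    - [0,0,0]
  gripper: [0.04,0.04,0.04,0.04,0.04,0.04,0.04,0.04]
  grip_force: 25

```text
time: 17.98
tool_pos: [0.6612, 0.0899, -0.0251]
tcp_rot: [2.113, 2.322, 0.003]
wrist_force: [-1.1, -0.1, 6.4]
width: 0.597
grip_force: 25.8
```

Request:
jog_arm:
  turn:
    - [0,0,0]
    - [0,0,0]
    - [0,0,0]
    - [0,0,0]
    - [0,0,0.0673]
    - [0,0,0.0673]
    - [0,0,0]
    - [0,0,0]
    - [0,0,0]
  delta_pos:
    - [0,0,-0.02]
    - [0,0,-0.04]
    - [0,0,-0.04]
    - [0,0,-0.035]
    - [0,0,0]
    - [0,0,0]
    - [0,0,0]
    - [0,0,0]
    - [0,0,0]
  gripper: [0.04,0.04,0.04,0.04,0.04,0.04,0.04,0.04,0.04]

```text
time: 18.73
tool_pos: [0.6591, 0.0897, 0.1072]
tcp_rot: [-2.263, -2.177, 0.002]
wrist_force: [1.1, 0.8, -1.0]
width: 0.596
grip_force: 26.4
```

```bash
python3 - <<'E'
from h import *
C,im,V,s,R,f=bedcheck('w13.png'); H,S,_=cv2.split(cv2.cvtColor(im,cv2.COLOR_BGR2HSV)); print(s['width']*.0854,s['grip_force'])
m=(H<25)&(S>80)&(V>50)
col=m[:,265:300].mean(1); print('rows',np.where(col>.5)[0][[0,-1]])
rr=np.where(col>.5)[0]; zt=s['tool_pos'][2]+.0252+.012
print('far end tool coords',f([(282,rr[0])],zt), 'cols', [ (r,np.where(m[r])[0][[0,-1]]) for r in (rr[0]+10,rr[0]+30,rr[0]+60)])
go(.4645,.027,s['tool_pos'][2],-2.3)
E
```

```text
18.7833 [0.659  0.0897 0.107 ] [ 0.9  0.5 -0.2]
0.05061367574537137 26.442875862121582
rows [137 377]
far end tool coords [[ 0.058   0.0012 -0.0372]] cols [(np.int64(147), array([  0, 559])), (np.int64(167), array([ 45, 556])), (np.int64(197), array([  0, 346]))]
psi0 -2.24 turn [-0.0017  0.0003  0.0011] shift [-0.0704 -0.1919  0.    ] rows 6 [-0.0117 -0.032   0.    ]
```

Request:
jog_arm:
  turn:
    - [0,0,0]
    - [0,0,0]
    - [0,0,0]
    - [0,0,0]
    - [0,0,0]
    - [0,0,0]
    - [0,0,0]
    - [0,0,0]
    - [0,0,0]
  delta_pos:
    - [-0.0116,-0.032,0]
    - [-0.0116,-0.032,0]
    - [-0.0116,-0.032,0]
    - [-0.0116,-0.032,0]
    - [-0.0116,-0.032,0]
    - [-0.0116,-0.032,0]
    - [0,0,0]
    - [0,0,0]
    - [0,0,0]
  gripper: [0.04,0.04,0.04,0.04,0.04,0.04,0.04,0.04,0.04]

```text
time: 19.53
tool_pos: [0.4658, 0.0279, 0.1082]
tcp_rot: [2.265, 2.176, 0.002]
wrist_force: [-0.5, -0.1, -0.0]
width: 0.595
grip_force: 26.5
```

```bash
python3 - <<'E'
from h import *
C,im,V,s,R,f=bedcheck('w14.png'); 
H,S,_=cv2.split(cv2.cvtColor(im,cv2.COLOR_BGR2HSV))
go(.4645,.028,.029,-2.3)
# visible left rod (grey, low saturation) and board edges above the pad
g=roi((S<60)&(V>60)&(V<190),240,0,330,136); n,l,st,ce=cv2.connectedComponentsWithStats(g.astype(np.uint8)); print([(st[i].tolist(),ce[i].round(1).tolist()) for i in range(1,n) if st[i][4]>40])
for r in(60,90,120): h=(H<20)&(S>90); x=np.where(h[r,150:420])[0]+150; print(r,x[[0,-1]],f([(x[0],r),(x[-1],r)],.01))
E
```

```text
19.5833 [0.4665 0.0281 0.1084] [ 1.2 -0.6  0. ]
psi0 -2.29 turn [ 0.0016 -0.0002  0.0001] shift [-0.0001 -0.002   0.0794] rows 2 [-0.0001 -0.001   0.0397]
[([240, 0, 90, 21, 1495], [278.0, 9.9]), ([265, 36, 25, 45, 639], [276.0, 57.8])]
60 [196 363] [[ 0.0997 -0.0596  0.0984]
 [ 0.0996  0.0579  0.0986]]
90 [197 361] [[ 0.0794 -0.0601  0.0984]
 [ 0.0793  0.0576  0.0986]]
120 [199 359] [[ 0.0583 -0.0598  0.0984]
 [ 0.0582  0.0573  0.0985]]
```

Request:
jog_arm:
  turn:
    - [0,0,0]
    - [0,0,0]
    - [0,0,0]
    - [0,0,0]
    - [0,0,0]
    - [0,0,0]
    - [0,0,0]
  delta_pos:
    - [0,-0.0024,0.01]
    - [0,0,0.03]
    - [0,0,0.025]
    - [0,0,0.009]
    - [0,0,0.003]
    - [0,0,0]
    - [0,0,0]
  gripper: [0.04,0.04,0.04,0.04,0.04,0.04,0.04]

```text
time: 20.17
tool_pos: [0.4635, 0.0282, 0.0311]
tcp_rot: [2.265, 2.176, 0.0]
wrist_force: [0.2, -0.0, -0.5]
width: 0.593
grip_force: 26.5
```

Request:
jog_arm:
  turn:
    - [0,0,0]
    - [0,0,0]
    - [0,0,0]
    - [0,0,0]
  delta_pos:
    - [0,0,0.0015]
    - [0,0,0.0015]
    - [0,0,0]
    - [0,0,0]
  gripper: [0.04,0.04,0.04,0.04]

```text
time: 20.5
tool_pos: [0.4639, 0.0281, 0.0289]
tcp_rot: [2.265, 2.175, 0.003]
wrist_force: [-0.2, 0.8, 3.3]
width: 0.595
grip_force: 26.9
```

Request:
jog_arm:
  turn:
    - [0,0,0]
    - [0,0,0]
    - [0,0,0]
    - [0,0,0]
    - [0,0,0]
    - [0,0,0]
    - [0,0,0]
    - [0,0,0]
    - [0,0,0]
    - [0,0,0]
    - [0,0,0]
    - [0,0,0]
  delta_pos:
    - [0,0,0]
    - [0,0,0]
    - [0,0,0]
    - [0,0,-0.02]
    - [0,0,-0.035]
    - [0,0,-0.035]
    - [0,0,-0.035]
    - [0,0,-0.035]
    - [0,0,-0.035]
    - [0,0,0]
    - [0,0,0]
    - [0,0,0]
  gripper: [0.08,0.08,0.08,0.08,0.08,0.08,0.08,0.08,0.08,0.08,0.08,0.08]

```text
time: 21.5
tool_pos: [0.4623, 0.028, 0.2224]
tcp_rot: [-2.266, -2.176, 0.001]
wrist_force: [-0.5, 0.1, -0.5]
width: 0.936
grip_force: 0.0
```

```bash
python3 - <<'E'
from h import *
C,im,V,s,R,f=bedcheck('w15.png'); H,S,_=cv2.split(cv2.cvtColor(im,cv2.COLOR_BGR2HSV))
ex=proj(C,[[.464,.087,.066],[.464,.027,.066],[.464,-.033,.066],[.464,.127,.104],[.464,.127,.014]]); print(ex.round(0).tolist())
p=[tuple(ex[1].astype(int))]; 
for y in(80,110,140,170,200,230): print(y,[tuple(int(v) for v in (H[y,x],S[y,x],V[y,x])) for x in (215,235,260,280,300,330,345)])
E
```

```text
21.55 [0.4616 0.028  0.2214] [ 0.  -0.1 -0.2]
[[279.0, 116.0], [282.0, 182.0], [284.0, 243.0], [277.0, 64.0], [278.0, 73.0]]
80 [(112, 56, 159), (12, 152, 138), (12, 151, 145), (128, 14, 72), (12, 150, 73), (12, 152, 143), (113, 65, 161)]
110 [(113, 54, 162), (12, 152, 129), (16, 114, 172), (16, 116, 185), (16, 115, 155), (12, 149, 142), (112, 65, 162)]
140 [(113, 55, 158), (12, 153, 135), (13, 128, 176), (13, 126, 168), (13, 125, 129), (11, 152, 79), (113, 64, 88)]
170 [(114, 46, 88), (11, 156, 75), (13, 130, 88), (14, 135, 81), (13, 133, 73), (12, 154, 73), (111, 61, 88)]
200 [(111, 50, 87), (12, 156, 75), (14, 129, 105), (13, 128, 82), (13, 127, 92), (13, 158, 71), (111, 67, 88)]
230 [(111, 62, 86), (12, 149, 77), (13, 128, 100), (14, 130, 94), (12, 128, 82), (12, 154, 73), (113, 62, 87)]
```

```bash
python3 - <<'E'
from h import *
C=cam('wrist');im=cv2.imread('pics/w15.png'); im=cv2.medianBlur(im,5); H,S,V=cv2.split(cv2.cvtColor(im,cv2.COLOR_BGR2HSV))
print('rows H,S,V',[(r,*np.median(np.dstack([H,S,V])[r,265:295],axis=0).astype(int).tolist()) for r in list(range(96,130,2))+list(range(232,272,2))])
m=(S<143)&(S>100)&(H<25)
L=[];Rr=[]
for r in range(130,236,15):
    x=np.where(m[r,225:340])[0]+225; a=plane(C,[(x[0],r),(x[-1]+1,r)],.066)[:,:2]; print(r,x[0],x[-1],a.round(4).tolist(),a.mean(0).round(4))
# board edges
b=(H<25)&(S>100)
for r in(40,85,150,300): 
    x=np.where(b[r,190:380])[0]+190
    if len(x): a=plane(C,[(x[0],r),(x[-1]+1,r)],.01)[:,:2]; print('board',r,x[0],x[-1],a.mean(0).round(4),np.linalg.norm(a[0]-a[1]).round(4))
E
```

```text
rows H,S,V [(96, 12, 150, 147), (98, 12, 150, 147), (100, 12, 150, 145), (102, 15, 131, 121), (104, 16, 114, 121), (106, 16, 115, 181), (108, 16, 115, 186), (110, 16, 115, 186), (112, 16, 115, 186), (114, 16, 115, 185), (116, 16, 115, 180), (118, 14, 124, 154), (120, 13, 128, 155), (122, 13, 127, 161), (124, 13, 127, 169), (126, 13, 127, 176), (128, 13, 127, 182), (232, 13, 128, 94), (234, 13, 129, 95), (236, 13, 129, 93), (238, 13, 129, 89), (240, 13, 129, 86), (242, 13, 129, 79), (244, 12, 141, 54), (246, 11, 153, 74), (248, 12, 151, 142), (250, 12, 150, 144), (252, 12, 148, 141), (254, 12, 106, 95), (256, 12, 70, 70), (258, 16, 30, 69), (260, 14, 21, 71), (262, 24, 24, 72), (264, 12, 88, 81), (266, 12, 141, 137), (268, 12, 149, 143), (270, 12, 149, 143)]
130 227 339 [[0.4158, 0.077], [0.5166, 0.0729]] [0.4662 0.075 ]
145 228 338 [[0.4157, 0.0637], [0.5157, 0.0597]] [0.4657 0.0617]
160 228 337 [[0.4146, 0.0501], [0.5149, 0.0461]] [0.4647 0.0481]
175 255 337 [[0.4384, 0.0352], [0.5149, 0.0322]] [0.4766 0.0337]
190 229 336 [[0.4132, 0.0221], [0.514, 0.018]] [0.4636 0.02  ]
205 230 335 [[0.413, 0.0075], [0.5131, 0.0035]] [0.463  0.0055]
220 230 309 [[0.4118, -0.0074], [0.4882, -0.0104]] [ 0.45   -0.0089]
235 231 334 [[0.4115, -0.0227], [0.5122, -0.0267]] [ 0.4619 -0.0247]
board 85 226 342 [0.4691 0.116 ] 0.1186
board 150 228 338 [0.4655 0.0502] 0.1177
```

```bash
python3 - <<'E'
from h import *
C=cam('wrist');im=cv2.imread('pics/w15.png'); im=cv2.medianBlur(im,5); H,S,V=cv2.split(cv2.cvtColor(im,cv2.COLOR_BGR2HSV))
m=((S<140)&(S>100)&(H<20)).astype(np.uint8); m[:, :245]=0; m[:,322:]=0; m[:120]=0; m[243:]=0
m=cv2.morphologyEx(m,cv2.MORPH_OPEN,np.ones((7,7)))
for r in range(125,240,20):
    x=np.where(m[r])[0]; a=plane(C,[(x[0],r),(x[-1]+1,r)],.066)[:,:2]; print(r,x[0],x[-1],a.mean(0).round(4),np.linalg.norm(a[0]-a[1]).round(4))
# rods by low saturation
g=((S<75)&(V<190)).astype(np.uint8); g[:,:250]=0; g[:,310:]=0
n,l,st,ce=cv2.connectedComponentsWithStats(g); print([(st[i].tolist(),ce[i].round(1).tolist()) for i in range(1,n) if st[i][4]>40 and 30<ce[i][1]<300])
print(proj(C,[[.4610,.127,.104],[.4682,-.073,.104],[.4682,-.073,.014]]).round(1))
C2=cam('wrist'); s=read_state(); go(.559,-.356,.15,74)
E
```

```text
125 254 311 [0.4659 0.0793] 0.0516
145 254 310 [0.4648 0.0617] 0.0514
165 255 310 [0.4645 0.0435] 0.0512
185 256 309 [0.4638 0.0248] 0.0502
205 256 309 [0.463  0.0055] 0.051
225 257 308 [ 0.4623 -0.0144] 0.0499
[([274, 63, 20, 25, 368], [283.5, 75.6])]
[[274.1  63.8]
 [292.2 299.5]
 [290.  258.4]]
psi0 -2.32 turn [-0.0023 -0.0017 -1.3321] shift [-0.1995 -0.3422  0.0714] rows 11 [-0.0181 -0.0311  0.0065]
```

The cork is centred and in line (axis 87.8°, bed 87.7°). Next is the platen: its long axis in the top view is about 75°, so I'll hover over it.

```bash
python3 - <<'E'
from h import *
go(.559,-.356,.2,-14.7)
C=cam('top');im=cv2.imread('pics/top0.png');H,S,V=cv2.split(cv2.cvtColor(im,cv2.COLOR_BGR2HSV))
m=roi((S<50)&(V>120),358,175,445,225); print(rect(C,m,.015))
E
```

```text
psi0 -2.32 turn [-0.0026  0.0004  0.216 ] shift [-0.3467  0.1917  0.0214] rows 10 [-0.0347  0.0192  0.0021]
(array([ 0.56  , -0.3567], dtype=float32), array([0.0841, 0.2506], dtype=float32), np.float32(79.24), array([400.6, 196.8]))
```

Request:
jog_arm:
  turn:
    - [0,0,0.108]
    - [0,0,0.108]
    - [0,0,0]
    - [0,0,0]
    - [0,0,0]
    - [0,0,0]
    - [0,0,0]
    - [0,0,0]
    - [0,0,0]
    - [0,0,0]
    - [0,0,0]
    - [0,0,0]
    - [0,0,0]
    - [0,0,0]
    - [0,0,0]
  delta_pos:
    - [0,0,0]
    - [0,0,0]
    - [-0.0347,0.0192,0.002]
    - [-0.0347,0.0192,0.002]
    - [-0.0347,0.0192,0.002]
    - [-0.0347,0.0192,0.002]
    - [-0.0347,0.0192,0.002]
    - [-0.0347,0.0192,0.002]
    - [-0.0347,0.0192,0.002]
    - [-0.0347,0.0192,0.002]
    - [-0.0347,0.0192,0.002]
    - [-0.0347,0.0192,0.002]
    - [0,0,0]
    - [0,0,0]
    - [0,0,0]
  gripper: [0.085,0.085,0.085,0.085,0.085,0.085,0.085,0.085,0.085,0.085,0.085,0.085,0.085,0.085,0.085]

```text
time: 22.8
tool_pos: [0.5591, -0.3553, 0.2002]
tcp_rot: [-2.484, -1.915, 0.002]
wrist_force: [-0.7, 0.6, 0.6]
width: 0.994
grip_force: 0.0
```

```bash
python3 - <<'E'
from h import *
C,im,V,s,R,f=bedcheck('w16.png'); H,S,V=cv2.split(cv2.cvtColor(cv2.medianBlur(im,3),cv2.COLOR_BGR2HSV))
c=proj(C,[[.559,-.356,.015]])[0].astype(int); print(c)
print('along row',[(x,int(H[c[1],x]),int(S[c[1],x]),int(V[c[1],x])) for x in range(c[0]-60,c[0]+60,8)])
print('along col',[(y,int(H[y,c[0]]),int(S[y,c[0]]),int(V[y,c[0]])) for y in range(40,330,12)])
for T in(35,45):
    m=(S<T)&(V>110); m=roi(m,c[0]-90,40,c[0]+90,340); m=cv2.morphologyEx(m.astype(np.uint8),cv2.MORPH_OPEN,np.ones((5,5))); r=rect(C,m,.015); print(T,r,((np.r_[r[0],.015]-s['tool_pos'])@R).round(4))
E
```

```text
22.85 [ 0.5594 -0.3548  0.2011] [ 1.  -0.3  0.7]
[280 176]
along row [(220, 112, 62, 135), (228, 112, 61, 134), (236, 112, 59, 134), (244, 112, 59, 134), (252, 170, 5, 168), (260, 160, 5, 164), (268, 170, 5, 164), (276, 165, 6, 165), (284, 170, 5, 164), (292, 165, 3, 161), (300, 165, 3, 162), (308, 114, 29, 89), (316, 113, 54, 133), (324, 113, 54, 133), (332, 113, 54, 132)]
along col [(40, 113, 56, 73), (52, 150, 3, 90), (64, 0, 3, 91), (76, 113, 56, 73), (88, 165, 6, 91), (100, 0, 3, 90), (112, 160, 5, 167), (124, 170, 5, 168), (136, 160, 5, 166), (148, 170, 5, 166), (160, 160, 5, 166), (172, 170, 5, 166), (184, 170, 5, 166), (196, 170, 5, 164), (208, 170, 5, 162), (220, 0, 3, 160), (232, 170, 5, 159), (244, 170, 5, 159), (256, 0, 3, 158), (268, 118, 45, 73), (280, 170, 5, 159), (292, 113, 54, 132), (304, 112, 52, 133), (316, 113, 54, 133), (328, 112, 56, 133)]
35 (array([ 0.5508, -0.3766], dtype=float32), array([0.0606, 0.1987], dtype=float32), np.float32(77.09), array([276.6, 195.4])) [-0.0235 -0.0022  0.186 ]
45 (array([ 0.5508, -0.3761], dtype=float32), array([0.0612, 0.1998], dtype=float32), np.float32(77.21), array([276.4, 195.3])) [-0.0231 -0.0023  0.186 ]
```

```bash
cat >> h.py <<'E'
def plate(fn,s,z=.015,box=(190,20,370,340)):
    "platen and its holes in a picture; returns centre/angle from holes"
    im=cv2.imread('pics/'+fn); H,S,V=cv2.split(cv2.cvtColor(cv2.medianBlur(im,3),cv2.COLOR_BGR2HSV)); return (S<22)&(V>75)
E
python3 - <<'E'
from h import *
C=cam('wrist');s=read_state();R=Ro.from_rotvec(s['tcp_rot']).as_matrix()
m=roi(plate('w16.png',s),190,20,370,330).astype(np.uint8)
m=cv2.morphologyEx(m,cv2.MORPH_OPEN,np.ones((5,5))); r=rect(C,m,.015); print(r,((np.r_[r[0],.015]-s['tool_pos'])@R).round(4))
cs,h=cv2.findContours(m,cv2.RETR_CCOMP,cv2.CHAIN_APPROX_NONE)
P=[]
for c,hh in zip(cs,h[0]):
    if hh[3]>=0 and cv2.contourArea(c)>40:
        M=cv2.moments(c); p=(M['m10']/M['m00'],M['m01']/M['m00']); w=plane(C,[p],.015)[0]; P.append(w); print('hole',np.round(p,1),cv2.contourArea(c),w.round(4))
if len(P)==2:
    d=P[0]-P[1]; print(np.linalg.norm(d),np.degrees(np.arctan2(d[1],d[0]))%180,(P[0]+P[1])/2)
E
```

```text
(array([ 0.5561, -0.3563], dtype=float32), array([0.0603, 0.2397], dtype=float32), np.float32(77.22), array([277.3, 165.5])) [-0.0026 -0.0022  0.1861]
hole [280.7 267.6] 153.0 [ 0.534  -0.4528  0.015 ]
hole [273.9  73.3] 275.0 [ 0.5783 -0.2585  0.015 ]
0.19933795295077966 77.1564410168821 [ 0.55612068 -0.35564118  0.015     ]
```

Platen measured at 60.3 × 239.7 mm with holes 199.3 mm apart, centre (0.556, −0.356), axis 77.2°. Turning to match and grasping.

Request:
jog_arm:
  turn:
    - [0,0,-0.033]
    - [0,0,0]
    - [0,0,0]
    - [0,0,0]
    - [0,0,0]
    - [0,0,0]
    - [0,0,0]
    - [0,0,0]
    - [0,0,0]
    - [0,0,0]
  delta_pos:
    - [-0.0022,-0.004,0]
    - [0,0,0.04]
    - [0,0,0.04]
    - [0,0,0.04]
    - [0,0,0.04]
    - [0,0,0.035]
    - [0,0,0.02]
    - [0,0,0.01]
    - [0,0,0.006]
    - [0,0,0]
  gripper: [0.085,0.085,0.085,0.085,0.085,0.085,0.085,0.085,0.085,0.085]

```text
time: 23.68
tool_pos: [0.5559, -0.3563, -0.0283]
tcp_rot: [-2.453, -1.961, 0.0]
wrist_force: [0.3, -0.1, -0.1]
width: 0.994
grip_force: 0.0
```

Request:
jog_arm:
  turn:
    - [0,0,0]
    - [0,0,0]
    - [0,0,0]
    - [0,0,0]
    - [0,0,0]
    - [0,0,0]
    - [0,0,0]
    - [0,0,0]
  delta_pos:
    - [0,0,0]
    - [0,0,0]
    - [0,0,0]
    - [0,0,0]
    - [0,0,0]
    - [0,0,0]
    - [0,0,0]
    - [0,0,0]
  gripper: [0.045,0.045,0.045,0.045,0.045,0.045,0.045,0.045]
  grip_force: 80

```text
time: 24.35
tool_pos: [0.5577, -0.3586, -0.0246]
tcp_rot: [2.452, 1.958, 0.002]
wrist_force: [-0.8, 0.7, 6.2]
width: 0.66
grip_force: 85.1
```

Request:
jog_arm:
  turn:
    - [0,0,0]
    - [0,0,0]
    - [0,0,0]
    - [0,0,0]
    - [0,0,0]
    - [0,0,-0.09]
    - [0,0,-0.09]
    - [0,0,0]
    - [0,0,0]
    - [0,0,0]
  delta_pos:
    - [0,0,-0.015]
    - [0,0,-0.035]
    - [0,0,-0.04]
    - [0,0,-0.04]
    - [0,0,-0.03]
    - [0,0,0]
    - [0,0,0]
    - [0,0,0]
    - [0,0,0]
    - [0,0,0]
  gripper: [0.045,0.045,0.045,0.045,0.045,0.045,0.045,0.045,0.045,0.045]

```text
time: 25.18
tool_pos: [0.5554, -0.3571, 0.1316]
tcp_rot: [-2.271, -2.169, 0.0]
wrist_force: [0.6, -0.1, -5.1]
width: 0.664
grip_force: 87.1
```

```bash
python3 - <<'E'
from h import *
C,im,V,s,R,f=bedcheck('w17.png'); print(s['width'],s['grip_force'],s['torque'])
m=roi(plate('w17.png',s),160,0,400,330).astype(np.uint8)
for r in(10,20,30,50,80,120,160,200,240): x=np.where(m[r])[0]; print(r,len(x),x[[0,-1]] if len(x) else '')
zt=s['tool_pos'][2]+.0246+.015
cs,h=cv2.findContours(m,cv2.RETR_CCOMP,cv2.CHAIN_APPROX_NONE)
for c,hh in zip(cs,h[0]):
    if cv2.contourArea(c)>60: M=cv2.moments(c); p=(M['m10']/M['m00'],M['m01']/M['m00']); print('hole' if hh[3]>=0 else 'blob',np.round(p,1),cv2.contourArea(c),cv2.boundingRect(c),f([p],zt))
go(.464,.027,.13,-2.3)
E
```

```text
25.2333 [ 0.5554 -0.3571  0.1314] [ 0.9  0.1 -4.5]
0.6642809998241713 87.13875889778137 [ 0.02750271  0.00535777 -0.03215027]
10 133 [178 370]
20 136 [180 369]
30 152 [182 368]
50 174 [187 367]
80 173 [194 366]
120 165 [199 363]
160 160 [202 361]
200 156 [204 359]
240 151 [206 356]
blob [281.1 160.4] 50416.5 (188, 0, 183, 330) [[ 0.0497  0.0008 -0.0396]]
psi0 -2.59 turn [-0.0012 -0.0007 -0.0051] shift [ 0.3801 -0.1068  0.0014] rows 10 [ 0.038  -0.0107  0.0001]
```

```bash
cat >> h.py <<'E'
def hole(fn,C,s,dz=.0396):
    R=Ro.from_rotvec(s['tcp_rot']).as_matrix()
    im=cv2.imread('pics/'+fn); H,S,V=cv2.split(cv2.cvtColor(cv2.medianBlur(im,3),cv2.COLOR_BGR2HSV))
    return im,H,S,V,(lambda px,z:((plane(C,px,z)-s['tool_pos'])@R).round(4)),s['tool_pos'][2]+dz
E
python3 - <<'E'
from h import *
C=cam('wrist');s=read_state();im,H,S,V,f,zt=hole('w17.png',C,s)
for r in range(0,48,4): print(r,[f'{S[r,x]}/{V[r,x]}' for x in range(244,324,5)])
# straight edges of the plate: gradient per row
for r in(60,100,140,180,220):
    v=V[r].astype(int); sa=S[r].astype(int); x=np.where(sa[150:410]<22)[0]+150; print(r,x[0],x[-1], 'edges',f([(x[0],r),(x[-1],r)],zt)[:,:2].tolist())
E
```

```text
0 ['5/105', '2/105', '5/106', '6/81', '4/59', '25/72', '52/83', '50/82', '52/83', '52/83', '16/62', '4/60', '6/84', '2/104', '2/105', '5/105']
4 ['5/105', '5/105', '5/106', '4/63', '8/62', '46/83', '53/82', '50/82', '52/83', '52/83', '55/83', '4/59', '7/72', '5/104', '2/105', '2/104']
8 ['5/105', '2/105', '5/104', '9/60', '47/81', '49/83', '47/82', '50/82', '47/82', '52/83', '58/84', '54/81', '8/66', '5/104', '5/106', '5/105']
12 ['5/105', '5/105', '5/105', '8/61', '47/82', '50/82', '50/81', '50/81', '50/82', '49/84', '55/84', '55/83', '4/66', '5/104', '5/106', '2/104']
16 ['5/105', '7/106', '5/106', '18/70', '50/82', '50/82', '50/81', '50/77', '50/82', '46/84', '55/83', '55/84', '6/80', '2/103', '2/105', '2/104']
20 ['5/105', '5/105', '2/106', '3/88', '50/82', '50/82', '44/81', '45/74', '51/80', '49/83', '58/84', '58/84', '6/89', '5/104', '5/105', '5/104']
24 ['2/104', '2/105', '5/107', '5/96', '49/83', '47/82', '47/81', '50/76', '52/78', '53/82', '58/84', '55/84', '3/96', '5/104', '5/105', '2/103']
28 ['5/105', '2/105', '5/106', '5/106', '11/90', '47/82', '47/82', '48/79', '52/78',
[... 228 characters left out ...]
6', '2/105', '5/106', '5/105', '2/104', '5/94', '5/93', '5/96', '5/95', '2/107', '5/106', '2/103', '5/103', '2/105', '5/104']
40 ['2/104', '7/106', '5/106', '5/106', '5/105', '5/104', '5/103', '2/103', '5/106', '2/103', '5/108', '5/106', '2/103', '5/103', '5/105', '2/103']
44 ['2/104', '5/106', '5/105', '2/105', '2/104', '5/104', '7/103', '2/103', '5/106', '2/103', '5/107', '2/104', '2/103', '5/103', '2/105', '5/103']
60 189 367 edges [[0.0846, -0.0309], [0.0846, 0.0304]]
100 198 365 edges [[0.0712, -0.0286], [0.0712, 0.0305]]
140 200 362 edges [[0.0572, -0.0287], [0.0572, 0.0302]]
180 203 360 edges [[0.0424, -0.0284], [0.0424, 0.0303]]
220 205 357 edges [[0.0266, -0.0286], [0.0266, 0.0301]]
```

Request:
jog_arm:
  turn:
    - [0,0,-0.005]
    - [0,0,0]
    - [0,0,0]
    - [0,0,0]
    - [0,0,0]
    - [0,0,0]
    - [0,0,0]
    - [0,0,0]
    - [0,0,0]
    - [0,0,0]
    - [0,0,0]
    - [0,0,0]
    - [0,0,0]
    - [0,0,0]
    - [0,0,0]
    - [0,0,0]
  delta_pos:
    - [0.038,-0.0107,0]
    - [0.038,-0.0107,0]
    - [0.038,-0.0107,0]
    - [0.038,-0.0107,0]
    - [0.038,-0.0107,0]
    - [0.038,-0.0107,0]
    - [0.038,-0.0107,0]
    - [0.038,-0.0107,0]
    - [0.038,-0.0107,0]
    - [0.038,-0.0107,0]
    - [0,0,0]
    - [0,0,0.02]
    - [0,0,0.019]
    - [0,0,0]
    - [0,0,0]
    - [0,0,0]
  gripper: [0.045,0.045,0.045,0.045,0.045,0.045,0.045,0.045,0.045,0.045,0.045,0.045,0.045,0.045,0.045,0.045]

```text
time: 26.57
tool_pos: [0.4642, 0.0262, 0.0935]
tcp_rot: [2.265, 2.177, 0.0]
wrist_force: [-0.2, 0.2, -3.4]
width: 0.662
grip_force: 87.3
```

```bash
python3 - <<'E'
from h import *
C,im,V,s,R,_=bedcheck('w18.png'); im,H,S,V,f,zt=hole('w18.png',C,s)
for r in range(0,44,3): print(r,[f'{S[r,x]}/{V[r,x]}' for x in range(250,316,4)])
print(f([(282,35.5)],zt)); C3=shot('top','t2.png'); shot('scene','s2.png'); go(.464,.027,.09,-2.3)
E
```

```text
26.6167 [0.4649 0.0261 0.094 ] [ 0.7  0.3 -3.5]
0 ['4/177', '4/180', '5/112', '5/54', '0/54', '50/122', '56/140', '56/141', '59/143', '59/143', '57/142', '21/87', '3/74', '9/84', '5/156', '6/174', '3/175']
3 ['6/177', '6/180', '5/105', '9/54', '39/97', '54/137', '54/138', '57/142', '60/144', '59/143', '60/144', '57/142', '7/77', '6/79', '3/150', '6/174', '4/176']
6 ['4/176', '6/178', '5/99', '9/56', '51/135', '49/135', '51/136', '56/140', '57/142', '59/142', '56/142', '59/143', '51/121', '6/79', '5/150', '4/173', '3/175']
9 ['6/177', '6/177', '3/84', '31/82', '51/135', '49/134', '51/135', '55/139', '59/143', '61/143', '59/143', '60/144', '59/143', '6/81', '5/151', '4/173', '4/175']
12 ['4/176', '4/178', '6/86', '122/100', '125/106', '120/106', '113/108', '112/109', '112/109', '110/109', '109/108', '112/107', '90/108', '12/83', '3/151', '4/173', '4/176']
15 ['4/176', '6/180', '5/109', '149/125', '152/126', '153/127', '153/127', '151/135', '152/134', '151/135', '153/130', '151/125', '152/129', '75/102', '5/153', '3/173', '4/175']
18 ['4/177', '4/180', '2/117', '151/130', '150/129', '15
[... 867 characters left out ...]
/63', '11/71', '10/79', '13/78', '6/92', '3/155', '4/179', '4/175', '3/175', '4/173', '3/174']
36 ['4/176', '4/182', '4/183', '4/181', '4/181', '4/176', '4/139', '4/136', '4/139', '5/150', '5/158', '4/182', '4/180', '3/174', '4/176', '4/172', '4/175']
39 ['4/176', '3/181', '4/184', '4/181', '4/181', '6/178', '4/176', '6/178', '4/177', '4/183', '4/175', '4/182', '4/180', '4/175', '3/175', '4/172', '4/175']
42 ['4/176', '3/181', '6/184', '3/181', '4/181', '4/177', '4/176', '4/177', '3/178', '6/184', '4/176', '4/182', '4/179', '4/174', '4/175', '4/172', '4/175']
[[ 0.0922  0.0005 -0.0396]]
psi0 -2.25 turn [ 0.0023 -0.0001  0.0008] shift [ 0.0009 -0.0011  0.0043] rows 1 [ 0.0009 -0.0011  0.0043]
```

```bash
python3 - <<'E'
from h import *
C=cam('wrist');s=read_state();im,H,S,V,f,zt=hole('w18.png',C,s)
print('hole near rim',f([(282,35.0)],zt),'side rims',f([(258.5,9),(305,9),(258,12),(305,12)],zt)); print('tip far edge @.104,.095',f([(282,26.5)],.104),f([(282,26.5)],.095),f([(282,26.5)],.014), 'rod sides r30',[x for x in range(265,305) if V[30,x]<82], [x for x in range(265,305) if V[33,x]<82])
print(f([(273.5,30),(291,30)],.104)); print('board end/bed rows', f([(282,11.5)],.01))
E
```

```text
hole near rim [[ 0.0924  0.0011 -0.0396]] side rims [[ 0.1005 -0.0067 -0.0396]
 [ 0.1005  0.0088 -0.0396]
 [ 0.0996 -0.0069 -0.0396]
 [ 0.0996  0.0088 -0.0396]]
tip far edge @.104,.095 [[ 0.1008  0.0012 -0.0097]] [[ 0.1025  0.0012 -0.0007]] [[0.118  0.0015 0.0803]] rod sides r30 [274, 275, 276, 277, 278, 279, 280, 281, 282, 283, 284, 285, 286, 287, 288, 289, 290] [274, 275, 276, 277, 278, 279, 280, 281, 282, 283, 284, 285, 286, 287, 288, 289]
[[ 0.0994 -0.0023 -0.0097]
 [ 0.0995  0.0049 -0.0097]]
board end/bed rows [[0.1278 0.0015 0.0843]]
```

Request:
jog_arm:
  turn:
    - [0,0,0]
    - [0,0,0]
    - [0,0,0]
    - [0,0,0]
  delta_pos:
    - [-0.001,0,0.006]
    - [0,0,0.005]
    - [0,0,0]
    - [0,0,0]
  gripper: [0.045,0.045,0.045,0.045]

```text
time: 27.05
tool_pos: [0.4631, 0.0253, 0.0813]
tcp_rot: [-2.263, -2.177, 0.002]
wrist_force: [0.5, 0.2, -3.7]
width: 0.66
grip_force: 87.2
```

```bash
cat >> h.py <<'E'
def rod(fn,tip=.104):
    C,im,V,s,R,_=bedcheck(fn); im,H,S,V,f,zt=hole(fn,C,s)
    for r in range(0,42,2): print(r,''.join('#' if S[r,x]>25 else ('.' if V[r,x]>140 else ('o' if V[r,x]>100 else 'x')) for x in range(250,316)))
    print('rows0..42 col282',[f'{S[r,282]}/{V[r,282]}' for r in range(0,44,2)])
    return f,zt
E
python3 - <<'E'
from h import *
f,zt=rod('w19.png')
for r in(24,26,28,30,32,35): print(r,f([(282,r)],.104)[0],f([(282,r)],zt)[0])
E
```

```text
27.1 [0.4635 0.0254 0.0816] [-1.2 -0.3 -3.8]
0 .......oooxxxxxxxxx#########################xxxxxxxxxo............
2 ......oooxxxxxxxx##############################xxxxxxxo...........
4 ......oooxxxxxxx################################xxxxxxo...........
6 ......ooxxxxx#####################################xxxxoo..........
8 .....oooxxxx#######################################xxxxo..........
10 .....oooxxx#########################################xxxo..........
12 ......ooxx############################################xo..........
14 ......ooo#############################################o...........
16 ......ooo#############################################o...........
18 .......oo######################xxxxxxxx###############............
20 ........oo###################xxxooooooxxxx###########.............
22 .........oo#################xxooo.....ooxxxx########o.............
24 ..........oo##############xxxxoo........oxxxxx#####o..............
26 ...........oo############xxxxxoo........oxxxxx####................
28 ............oo###########xxxxxooo......oxxxxxxx#o.................
30 .......
[... 275 characters left out ...]
................................................................
40 ..................................................................
rows0..42 col282 ['56/141', '57/142', '54/138', '134/114', '151/133', '152/138', '152/138', '150/138', '131/130', '19/93', '12/105', '11/139', '12/145', '12/143', '11/137', '12/105', '12/84', '9/82', '4/139', '5/166', '4/178', '4/179']
24 [ 0.0991  0.0008 -0.0224] [ 0.0958  0.0008 -0.0396]
26 [ 0.0984  0.0008 -0.0224] [ 0.0951  0.0008 -0.0396]
28 [ 0.0977  0.0008 -0.0224] [ 0.0945  0.0008 -0.0396]
30 [ 0.097   0.0008 -0.0224] [ 0.0939  0.0008 -0.0396]
32 [ 0.0963  0.0008 -0.0224] [ 0.0933  0.0008 -0.0396]
35 [ 0.0952  0.0008 -0.0224] [ 0.0923  0.0008 -0.0396]
```

The hole and rod tip are clear in the data. The tip is centred at (285,25), the hole at about (281,16). The rod lies 1.5 mm nearer and 1.3 mm to the +y side of the hole's middle, so I'll correct that.

Request:
jog_arm:
  turn:
    - [0,0,0.002]
    - [0,0,0]
    - [0,0,0]
    - [0,0,0]
  delta_pos:
    - [-0.0014,0.0012,0]
    - [0,0,0]
    - [0,0,0]
    - [0,0,0]
  gripper: [0.045,0.045,0.045,0.045]

```text
time: 27.43
tool_pos: [0.4651, 0.024, 0.0821]
tcp_rot: [2.266, 2.176, 0.0]
wrist_force: [-0.1, 0.1, -5.3]
width: 0.664
grip_force: 87.3
```

```bash
python3 - <<'E'
from h import *
f,zt=rod('w20.png')
s=read_state(); print(s['torque'],s['wrist_force'])
print(f([(281.3,16)],zt),f([(284,24),(285,25)],.104))
# second rod / plate from the scene camera
C,im=shot('scene','s3.png'); print(proj(C,[[.468,.127,.104],[.460,-.073,.104],[.460,-.073,.12]]).round(1))
E
```

```text
27.4833 [0.4651 0.024  0.0821] [ 1.  -0.2 -4.3]
0 .......oooxxxxxxxxx#########################xxxxxxxxxo............
2 ......oooxxxxxxxxx############################xxxxxxxxo...........
4 ......oooxxxxx##################################xxxxxxo...........
6 ......ooxxxxx#####################################xxxxo...........
8 .....oooxxxx#######################################xxxxo..........
10 .....oooxxx#########################################xxxo..........
12 ......ooxx############################################oo..........
14 ......ooo####################xx#######################o...........
16 ......ooo#################xxxxxxxxxx##################o...........
18 .......oo#############xxxxoo....ooxxx################o............
20 ........oo###########xxxxo........oxxxx##############.............
22 .........oo#########xxxxxo........oxxxxx#############.............
24 ..........oo########xxxxxoo.......oxxxxxx##########o..............
26 ...........oo######xxxxxxxoo....oxxxxxxxx#########o...............
28 ............oo#####xxxxxxxxxxxxxxxxxxxxxx#######o.................
30 ..............ooo##xxxxxxxxxxxxxxxxxxxxxx#####o...................
32 .................oooxxxxxxxxxxxxxxxxxxxx###o......................
34 ....................ooooxxxxxxxxxxxxxxxo..........................
36 .........................oooooooo.................................
38 ..................................................................
40 ..................................................................
rows0..42 col282 ['58/144', '56/140', '115/111', '150/131', '150/138', '150/138', '149/137', '54/81', '13/80', '12/131', '12/146', '12/148', '12/147', '14/132', '11/72', '12/64', '16/63', '4/64', '5/140', '5/167', '4/179', '3/179']
[-0.00305767 -0.01412056  0.00751761] [ 1.00928415 -0.16882461 -4.31678118]
[[ 0.0984  0.0009 -0.0396]] [[ 0.0993  0.002  -0.0219]
 [ 0.099   0.0024 -0.0219]]
[[264.5 197. ]
 [298.8 219.9]
 [298.9 215.3]]
```

Request:
jog_arm:
  turn:
    - [0,0,0]
    - [0,0,0]
    - [0,0,0]
    - [0,0,0]
    - [0,0,0]
  delta_pos:
    - [0.0005,-0.0005,0.004]
    - [0,0,0.004]
    - [0,0,0]
    - [0,0,0]
    - [0,0,0]
  gripper: [0.045,0.045,0.045,0.045,0.045]

```text
time: 27.95
tool_pos: [0.4643, 0.0245, 0.0737]
tcp_rot: [-2.266, -2.176, 0.001]
wrist_force: [0.0, 0.4, -3.9]
width: 0.661
grip_force: 87.3
```

```bash
python3 - <<'E'
from h import *
f,zt=rod('w21.png')
s=read_state(); print(s['torque'],s['wrist_force'])
print(f([(281.3,16)],zt),f([(281.3,20),(281.3,24)],.104))
E
```

```text
28.0 [0.4645 0.0245 0.0739] [ 0.2  0.3 -4. ]
0 .......oooxxxxxxxx#####xxxxx#################xxxxxxxxo............
2 ......oooxxxxxxx###############################xxxxxxxo...........
4 ......oooxxxxx###################################xxxxxo...........
6 ......ooxxxxx#####################################xxxxo...........
8 .....oooxxxx#######################################xxxxo..........
10 ......ooxxx###################xxxx##################xxxo..........
12 ......ooxx################xxxxxxxxxxxx################x...........
14 ......ooo###############xxxooo....ooxxxx##############o...........
16 ......ooo#############xxxxoo........oxxxxx############o...........
18 .......oo#############xxxxoo.........oxxxxx##########o............
20 ........oo###########xxxxxoo........ooxxxxx##########.............
22 .........oo##########xxxxxxoo......ooxxxxxxx########o.............
24 ..........oo#########xxxxxxxxoooooxxxxxxxxxx#######o..............
26 ...........oo########xxxxxxxxxxxxxxxxxxxxxx#######................
28 ............oo########xxxxxxxxxxxxxxxxxxxxxx####o.................
30 ..............ooo####xxxxxxxxxxxxxxxxxxxxxx###o...................
32 .................ooo##xxxxxxxxxxxxxxxxxxxxxo......................
34 ....................ooooxxxxxxxxxxxxxxxo..........................
36 ........................ooooooooo.................................
38 ..................................................................
40 ..................................................................
rows0..42 col282 ['28/110', '146/122', '152/136', '152/138', '145/135', '18/85', '8/94', '11/144', '10/147', '10/148', '12/147', '12/145', '13/121', '7/75', '11/71', '11/68', '8/64', '12/63', '5/140', '5/167', '4/180', '6/180']
[ 0.01127645  0.05426037 -0.0531202 ] [ 0.22992719  0.28168295 -4.02292925]
[[ 0.0983  0.0007 -0.0396]] [[ 0.0991  0.0007 -0.0301]
 [ 0.0977  0.0007 -0.0301]]
```

Request:
jog_arm:
  turn:
    - [0,0,0]
    - [0,0,0]
    - [0,0,0]
    - [0,0,0]
    - [0,0,0]
  delta_pos:
    - [-0.0008,0,0]
    - [0,0,0.005]
    - [0,0,0.005]
    - [0,0,0]
    - [0,0,0]
  gripper: [0.045,0.045,0.045,0.045,0.045]

```text
time: 28.42
tool_pos: [0.4637, 0.0237, 0.0632]
tcp_rot: [-2.265, -2.175, 0.002]
wrist_force: [-0.4, 0.3, -3.4]
width: 0.668
grip_force: 87.3
```

```bash
python3 - <<'E'
from h import *
f,zt=rod('w22.png')
s=read_state(); print(s['torque'],s['wrist_force'],s['tcp_rot'])
E
```

```text
28.4667 [0.4641 0.0237 0.0636] [ 0.1 -0.  -4.4]
0 .......oooxxxxxxxx############xxxxxxx########xxxxxxxxo............
2 ......oooxxxxxxx###########xxxxxoooxxxxx#######xxxxxxxo...........
4 ......oooxxxxx###########xxxooo.....ooxxxx#######xxxxxo...........
6 ......ooxxxxx##########xxxooo.........oxxxxx######xxxxo...........
8 .....oooxxxx##########xxxxxoo..........oxxxxx######xxxxo..........
10 ......ooxxx###########xxxxxoo..........oxxxxxx######xxxo..........
12 ......ooxx###########xxxxxxxoo........oxxxxxxx########o...........
14 ......ooo############xxxxxxxxxoooooooxxxxxxxxxx######xo...........
16 ......ooox###########xxxxxxxxxxxxxxxxxxxxxxxxxx######xo...........
18 .......oo############xxxxxxxxxxxxxxxxxxxxxxxxx#######o............
20 ........oo###########xxxxxxxxxxxxxxxxxxxxxxxxx#######o............
22 .........oo############xxxxxxxxxxxxxxxxxxxxxxx######o.............
24 ..........oo##########xxxxxxxxxxxxxxxxxxxxxxx######o..............
26 ...........oo#########x#xxxxxxxxxxxxxxxxxxxxx#####................
28 ............oo#########xxxxxxxxxxxxxxxxxxxxxx###o.................
30 ..............ooo######xxxxxxxxxxxxxxxxxxxxx##o...................
32 .................oo####xxxxxxxxxxxxxxxxxxxxo......................
34 ....................ooooxxxxxxxxxxxxxxxo..........................
36 ...........................oooooo.................................
38 ..................................................................
40 ..................................................................
rows0..42 col282 ['14/88', '10/103', '11/145', '10/148', '10/148', '10/146', '12/144', '11/137', '12/85', '10/77', '14/74', '11/70', '15/68', '13/60', '5/50', '11/47', '6/45', '5/50', '6/139', '3/168', '4/180', '4/181']
[-0.01396052  0.00058738 -0.01245544] [ 0.14153645 -0.0279352  -4.38664133] [-2.26541606e+00 -2.17565886e+00  1.00149641e-03]
```

Request:
jog_arm:
  turn:
    - [0,0,0]
    - [0,0,0]
    - [0,0,0]
    - [0,0,0]
    - [0,0,0]
    - [0,0,0]
  delta_pos:
    - [0.0005,0.0006,0]
    - [0,0,0.005]
    - [0,0,0.005]
    - [0,0,0.005]
    - [0,0,0.003]
    - [0,0,0]
  gripper: [0.045,0.045,0.045,0.045,0.045,0.045]

```text
time: 28.97
tool_pos: [0.4639, 0.0242, 0.0447]
tcp_rot: [-2.265, -2.175, 0.003]
wrist_force: [0.1, 0.2, -5.0]
width: 0.666
grip_force: 87.2
```

Request:
jog_arm:
  turn:
    - [0,0,0]
    - [0,0,0]
    - [0,0,0]
    - [0,0,0]
  delta_pos:
    - [0,0,0.001]
    - [0,0,0.001]
    - [0,0,0]
    - [0,0,0]
  gripper: [0.045,0.045,0.045,0.045]

```text
time: 29.3
tool_pos: [0.4652, 0.0242, 0.0441]
tcp_rot: [2.266, 2.176, 0.0]
wrist_force: [0.5, 0.1, -4.1]
width: 0.659
grip_force: 87.3
```

Request:
jog_arm:
  turn:
    - [0,0,0]
    - [0,0,0]
    - [0,0,0]
    - [0,0,0]
    - [0,0,0]
  delta_pos:
    - [0,0,0.001]
    - [0,0,0.001]
    - [0,0,0.001]
    - [0,0,0]
    - [0,0,0]
  gripper: [0.045,0.045,0.045,0.045,0.045]

```text
time: 29.72
tool_pos: [0.4653, 0.0242, 0.0414]
tcp_rot: [2.266, 2.176, 0.0]
wrist_force: [-1.3, 0.8, -0.1]
width: 0.664
grip_force: 87.9
```

Request:
jog_arm:
  turn:
    - [0,0,0]
    - [0,0,0]
    - [0,0,0]
    - [0,0,0]
    - [0,0,0]
    - [0,0,0]
    - [0,0,0]
    - [0,0,0]
    - [0,0,0]
    - [0,0,0]
    - [0,0,0]
    - [0,0,0]
    - [0,0,0]
    - [0,0,0]
  delta_pos:
    - [0,0,0.0005]
    - [0,0,0]
    - [0,0,0]
    - [0,0,0]
    - [0,0,0]
    - [0,0,-0.015]
    - [0,0,-0.03]
    - [0,0,-0.03]
    - [0,0,-0.035]
    - [0,0,-0.035]
    - [0,0,-0.035]
    - [0,0,0]
    - [0,0,0]
    - [0,0,0]
  gripper: [0.045,0.085,0.085,0.085,0.085,0.085,0.085,0.085,0.085,0.085,0.085,0.085,0.085,0.085]

```text
time: 30.88
tool_pos: [0.4649, 0.0242, 0.2202]
tcp_rot: [2.266, 2.176, 0.0]
wrist_force: [-0.1, 0.4, -0.5]
width: 0.998
grip_force: 0.0
```

```bash
python3 - <<'E'
from h import *
C,im,V,s,R,f=bedcheck('w23.png'); H,S,V=cv2.split(cv2.cvtColor(cv2.medianBlur(im,3),cv2.COLOR_BGR2HSV))
m=roi((S<22)&(V>75),200,0,365,330).astype(np.uint8); m=cv2.morphologyEx(m,cv2.MORPH_OPEN,np.ones((5,5)))
for z in(.081,.07,): r=rect(C,m,z); print(r,((np.r_[r[0],z]-s['tool_pos'])@R).round(4))
go(.667,-.071,.25,None)
E
```

```text
30.9333 [0.4642 0.0242 0.2191] [ 0.4  0.2 -0.7]
(array([0.4665, 0.0254], dtype=float32), array([0.0599, 0.2374], dtype=float32), np.float32(87.59), array([281.8, 166.9])) [0.0013 0.0026 0.1381]
(array([0.4664, 0.023 ], dtype=float32), array([0.0621, 0.2458], dtype=float32), np.float32(87.59), array([281.8, 166.9])) [-0.0011  0.0026  0.1491]
psi0 -2.31 turn [-0.0021  0.0001  0.    ] shift [-0.0869  0.2065 -0.0309] rows 6 [-0.0145  0.0344 -0.0052]
```

The platen lies flat on the cork with its axis at 87.6°, centred over the rods. Next is the red-lidded jar.

Request:
jog_arm:
  turn:
    - [0,0,0]
    - [0,0,0]
    - [0,0,0]
    - [0,0,0]
    - [0,0,0]
    - [0,0,0]
    - [0,0,0]
    - [0,0,0]
    - [0,0,0]
  delta_pos:
    - [-0.0145,0.0344,0]
    - [-0.0145,0.0344,0]
    - [-0.0145,0.0344,0]
    - [-0.0145,0.0344,0]
    - [-0.0145,0.0344,0]
    - [-0.0145,0.0344,0]
    - [0,0,0]
    - [0,0,0]
    - [0,0,0]
  gripper: [0.085,0.085,0.085,0.085,0.085,0.085,0.085,0.085,0.085]

```text
time: 31.68
tool_pos: [0.6662, -0.0708, 0.2176]
tcp_rot: [-2.263, -2.173, 0.005]
wrist_force: [-0.8, 0.2, -0.7]
width: 0.993
grip_force: 0.0
```

```bash
python3 - <<'E'
from h import *
C,im,V,s,R,f=bedcheck('w24.png'); H,S,V=cv2.split(cv2.cvtColor(cv2.medianBlur(im,3),cv2.COLOR_BGR2HSV))
m=roi(((H<6)|(H>172))&(S>140)&(V>60),180,40,400,330).astype(np.uint8); m=cv2.morphologyEx(m,cv2.MORPH_OPEN,np.ones((5,5)))
cn=max(cv2.findContours(m,cv2.RETR_EXTERNAL,cv2.CHAIN_APPROX_NONE)[0],key=cv2.contourArea); P=plane(C,cn.reshape(-1,2),.082)[:,:2]
(c,r)=cv2.minEnclosingCircle((P*1000).astype(np.float32)); c=np.array(c)/1000; e=cv2.fitEllipse((P*1000).astype(np.float32)); print(c,r,e,cv2.boundingRect(cn))
print(((np.r_[c,.082]-s['tool_pos'])@R).round(4),((np.r_[np.array(e[0])/1000,.082]-s['tool_pos'])@R).round(4))
E
```

```text
31.7333 [ 0.6661 -0.0705  0.2187] [-0.4  0.3  0.2]
[ 0.66719763 -0.07312104] 30.81707763671875 ((667.5096435546875, -73.29508209228516), (59.09944152832031, 60.98300552368164), 0.1306113302707672) (249, 154, 68, 69)
[-0.0026  0.0017  0.1366] [-0.0028  0.002   0.1366]
```

Request:
jog_arm:
  turn:
    - [0,0,0]
    - [0,0,0]
    - [0,0,0]
    - [0,0,0]
    - [0,0,0]
    - [0,0,0]
    - [0,0,0]
    - [0,0,0]
    - [0,0,0]
  delta_pos:
    - [-0.0025,0,0]
    - [0,0,0.04]
    - [0,0,0.04]
    - [0,0,0.03]
    - [0,0,0.03]
    - [0,0,0.03]
    - [0,0,0.03]
    - [0,0,0.018]
    - [0,0,0]
  gripper: [0.085,0.085,0.085,0.085,0.085,0.085,0.085,0.085,0.085]

```text
time: 32.48
tool_pos: [0.6622, -0.0724, -0.0023]
tcp_rot: [-2.26, -2.172, 0.009]
wrist_force: [-1.2, -0.3, -1.1]
width: 0.994
grip_force: 0.0
```

Request:
jog_arm:
  turn:
    - [0,0,0]
    - [0,0,0]
    - [0,0,0]
    - [0,0,0]
    - [0,0,0]
    - [0,0,0]
    - [0,0,0]
  delta_pos:
    - [0,0,0]
    - [0,0,0]
    - [0,0,0]
    - [0,0,0]
    - [0,0,0]
    - [0,0,0]
    - [0,0,0]
  gripper: [0.045,0.045,0.045,0.045,0.045,0.045,0.045]
  grip_force: 60

```text
time: 33.07
tool_pos: [0.6697, -0.0738, 0.0054]
tcp_rot: [2.264, 2.174, 0.004]
wrist_force: [-1.5, 0.6, 5.8]
width: 0.716
grip_force: 67.1
```

Request:
jog_arm:
  turn:
    - [0,0,0]
    - [0,0,0]
    - [0,0,0]
    - [0,0,0]
    - [0,0,0]
    - [0,0,0]
    - [0,0,0]
  delta_pos:
    - [0,0,-0.02]
    - [0,0,-0.035]
    - [0,0,-0.035]
    - [0,0,-0.035]
    - [0,0,-0.015]
    - [0,0,0]
    - [0,0,0]
  gripper: [0.045,0.045,0.045,0.045,0.045,0.045,0.045]

```text
time: 33.65
tool_pos: [0.6683, -0.0737, 0.1436]
tcp_rot: [2.264, 2.175, 0.002]
wrist_force: [0.2, 0.0, -3.7]
width: 0.716
grip_force: 66.9
```

```bash
python3 - <<'E'
from h import *
C,im,V,s,R,f=bedcheck('w25.png'); print(s['width'],s['grip_force'],s['torque'])
H,S,V=cv2.split(cv2.cvtColor(cv2.medianBlur(im,3),cv2.COLOR_BGR2HSV))
m=roi(((H<6)|(H>172))&(S>140)&(V>50),120,40,440,400).astype(np.uint8)
x,y,w,h=cv2.boundingRect(m); zt=s['tool_pos'][2]-.0054+.082; print(x,y,w,h,f([(281,y),(x,y+h//2)],zt)); go(.4645,.0245,.145,-2.3)
E
```

```text
33.7 [ 0.6667 -0.0735  0.1412] [-0.1 -0.4 -3.3]
0.7201339144977549 66.84666540124454 [0.01956304 0.02056358 0.00973181]
184 232 195 152 [[ 0.0343  0.0021 -0.0766]
 [ 0.0094 -0.0278 -0.0766]]
psi0 -2.31 turn [-0.0017 -0.0001 -0.0002] shift [ 0.0898 -0.206  -0.0038] rows 6 [ 0.015  -0.0343 -0.0006]
```

Request:
jog_arm:
  turn:
    - [0,0,0]
    - [0,0,0]
    - [0,0,0]
    - [0,0,0]
    - [0,0,0]
    - [0,0,0]
    - [0,0,0]
    - [0,0,0]
    - [0,0,0]
    - [0,0,0]
    - [0,0,0]
    - [0,0,0]
  delta_pos:
    - [0.0147,-0.0343,0]
    - [0.0147,-0.0343,0]
    - [0.0147,-0.0343,0]
    - [0.0147,-0.0343,0]
    - [0.0147,-0.0343,0]
    - [0.0147,-0.0343,0]
    - [0,0,0]
    - [0,0,0.025]
    - [0,0,0.02]
    - [0,0,0.005]
    - [0,0,0]
    - [0,0,0]
  gripper: [0.045,0.045,0.045,0.045,0.045,0.045,0.045,0.045,0.045,0.045,0.045,0.045]

```text
time: 34.7
tool_pos: [0.4646, 0.0228, 0.0913]
tcp_rot: [-2.264, -2.175, 0.004]
wrist_force: [0.1, 0.2, -2.7]
width: 0.721
grip_force: 67.2
```

Request:
jog_arm:
  turn:
    - [0,0,0]
    - [0,0,0]
    - [0,0,0]
    - [0,0,0]
    - [0,0,0]
  delta_pos:
    - [0,0,0.0015]
    - [0,0,0.0015]
    - [0,0,0.001]
    - [0,0,0]
    - [0,0,0]
  gripper: [0.045,0.045,0.045,0.045,0.045]

```text
time: 35.12
tool_pos: [0.4659, 0.0228, 0.0888]
tcp_rot: [2.266, 2.176, 0.001]
wrist_force: [-0.8, -0.1, -2.8]
width: 0.718
grip_force: 67.2
```

Request:
jog_arm:
  turn:
    - [0,0,0]
    - [0,0,0]
    - [0,0,0]
    - [0,0,0]
    - [0,0,0]
  delta_pos:
    - [0,-0.0008,0.001]
    - [0,0,0.001]
    - [0,0,0.001]
    - [0,0,0]
    - [0,0,0]
  gripper: [0.045,0.045,0.045,0.045,0.045]

```text
time: 35.53
tool_pos: [0.465, 0.0229, 0.0864]
tcp_rot: [2.266, 2.176, 0.0]
wrist_force: [-2.9, 0.0, 4.7]
width: 0.721
grip_force: 68.1
```

Contact (+4.7 N, from −2.8). Releasing and rising.

Request:
jog_arm:
  turn:
    - [0,0,0]
    - [0,0,0]
    - [0,0,0]
    - [0,0,0]
    - [0,0,0]
    - [0,0,0]
    - [0,0,0]
    - [0,0,0]
    - [0,0,0]
    - [0,0,0]
    - [0,0,0]
    - [0,0,0]
    - [0,0,0]
    - [0,0,0]
  delta_pos:
    - [0,0,0]
    - [0,0,0]
    - [0,0,0]
    - [0,0,0]
    - [0,0,-0.01]
    - [0,0,-0.025]
    - [0,0,-0.03]
    - [0,0,-0.035]
    - [0,0,-0.035]
    - [0,0,-0.035]
    - [0,0,-0.01]
    - [0,0,0]
    - [0,0,0]
    - [0,0,0]
  gripper: [0.085,0.085,0.085,0.085,0.085,0.085,0.085,0.085,0.085,0.085,0.085,0.085,0.085,0.085]

```text
time: 36.7
tool_pos: [0.4636, 0.0229, 0.2636]
tcp_rot: [-2.264, -2.175, 0.003]
wrist_force: [-1.3, 0.8, -0.3]
width: 0.994
grip_force: 0.0
```

```bash
python3 - <<'E'
from h import *
C,im,V,s,R,f=bedcheck('w26.png'); H,S,V=cv2.split(cv2.cvtColor(cv2.medianBlur(im,3),cv2.COLOR_BGR2HSV))
m=roi(((H<6)|(H>172))&(S>140)&(V>50),180,40,400,330).astype(np.uint8); m=cv2.morphologyEx(m,cv2.MORPH_OPEN,np.ones((5,5)))
cn=max(cv2.findContours(m,cv2.RETR_EXTERNAL,cv2.CHAIN_APPROX_NONE)[0],key=cv2.contourArea); P=plane(C,cn.reshape(-1,2),.163)[:,:2]
e=cv2.fitEllipse((P*1000).astype(np.float32)); print('lid',e)
p=roi((S<22)&(V>75),200,0,365,330).astype(np.uint8); p=cv2.morphologyEx(p,cv2.MORPH_OPEN,np.ones((5,5))); print('plate',rect(C,p,.081))
# bystanders, before/after in the top view
a=cv2.imread('pics/top0.png').astype(int); _,b=shot('top','t3.png'); d=np.abs(a-b.astype(int)).max(2)
for n,(x0,y0,x1,y1) in dict(marker=(340,203,390,223),clamp=(125,222,165,262),tape=(122,187,150,213)).items(): print(n,d[y0:y1,x0:x1].mean().round(1),(d[y0:y1,x0:x1]>60).sum())
E
```

```text
36.75 [0.4633 0.0229 0.2631] [-0.   0.2  0.2]
lid ((466.0048522949219, 23.019628524780273), (60.123958587646484, 61.309993743896484), 179.74046325683594)
plate (array([0.4696, 0.0927], dtype=float32), array([0.0594, 0.1038], dtype=float32), np.float32(87.61), array([283.7,  98.3]))
marker 4.0 0
clamp 33.1 501
tape 29.5 188
```

```bash
python3 -c "
from h import *
print(ticket.finish_job())"
```

```text
the job is handed in; nothing more can be done
None
```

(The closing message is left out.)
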